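# Scoop walnuts into the serving pail and swing its handle up

### The job

Using the scoop, and without your fingers touching the nuts, move at least three of the walnuts from the pan into the small round pail; every walnut must end up in the pail or still in the pan. Then swing the pail's folded-back carrying handle up and over until it rests fully home in its catch, and leave the scoop standing flat on its bottom on the free counter. Leave the pail standing upright in its place and do not disturb the two jars and the timer.

Things in the scene. Friction and masses are not known exactly. Their poses are not given: they have to be found in the camera images.
- pan: Fixed open rectangular steel pan. Inside 114 mm (x) by 230 mm (y, the long side); 10 mm outward flange at the top; 40 mm high, floor and walls 3 mm thick. Origin: centre of the underside. At the start the walnuts lie in the half towards its +y end (from 5 mm short of the middle to the +y end wall); the -y half is empty.
- walnut_1: Walnut, brown, rounded, about 30 mm across in every direction, 15 g; one of six alike. Origin: its centre (its axes mean nothing).
- walnut_2: Walnut, brown, rounded, about 30 mm across in every direction, 15 g; one of six alike. Origin: its centre (its axes mean nothing).
- walnut_3: Walnut, brown, rounded, about 30 mm across in every direction, 15 g; one of six alike. Origin: its centre (its axes mean nothing).
- walnut_4: Walnut, brown, rounded, about 30 mm across in every direction, 15 g; one of six alike. Origin: its centre (its axes mean nothing).
- walnut_5: Walnut, brown, rounded, about 30 mm across in every direction, 15 g; one of six alike. Origin: its centre (its axes mean nothing).
- walnut_6: Walnut, brown, rounded, about 30 mm across in every direction, 15 g; one of six alike. Origin: its centre (its axes mean nothing).
- scoop: Flat-bottomed aluminium scoop. Origin: underside, bowl centre; x to the open mouth. Bowl from x = -46 (rear wall, 44 mm high) to +46 mm (thin lip), 96 mm wide (91 inside), floor 2.5 mm; side walls 40 mm high behind, 16 in front, ending 8 mm behind the lip. Black level grip behind: x = -155 to -65, 22 mm wide in y, z = 72 to 98 mm. 160 g. It starts standing on its bottom on the counter.
- scoop_grip (a point): Middle of the scoop's black grip, at x = -110, y = 0, z = 85 mm in the scoop's frame; same axes as the scoop.
- pail: Small round steel pail, loose, 0.85 kg, 134 mm across at the rim (inside 128), 116 mm at the bottom, 75 mm high, floor 4 mm thick. Origin: centre of the underside; z up. Its carrying handle is pivoted at its two sides (+y and -y) and folds back towards its +x side.
- pail_inside (a point): Point on the pail's axis 30 mm above its underside; same axes as the pail.
- handle_hinge (a point): On the handle's hinge line (which is the pail's y axis direction), midway between the pivots, 62 mm above the pail's underside.
- handle_bar (a point): Middle of the handle's round black grip bar (14 mm thick, 90 mm long, along the pail's y), 115 mm from the hinge line. The thin arms run down 76 mm to either side.
- pail_handle (a joint): Handle angle, rad. 0 = home in its catch, leaning 0.35 past upright towards the pail's -x; grows as it folds back to +x; 0.35 = upright, 1.8 = lying back. Bar centre at pail x = 115*sin(q - 0.35), z = 62 + 115*cos(q - 0.35) mm. Stiff hinge (about 1 N at the bar), stays where it is left.
- spice_jar: Spice jar with green cap, 46 mm across, 106 mm high; bystander. Origin: centre of the underside.
- preserve_jar: Jar with green lid, 68 mm across, 84 mm high; bystander. Origin: centre of the underside.
- kitchen_timer: White kitchen timer, 53 x 70 x 50 mm; bystander. Origin: centre of the underside.

How it is judged:
On the way, in this order (a step that is already met when the one before it is completed fails the run):
1. at least three walnuts are in the pail, its handle still folded back ((distance between each of walnut_1, walnut_2, walnut_3 and pail_inside below 0.065 m or ((distance between each of walnut_1, walnut_2 and pail_inside below 0.065 m or distance between each of walnut_1, walnut_3 and pail_inside below 0.065 m or distance between each of walnut_2, walnut_3 and pail_inside below 0.065 m) and distance between any of walnut_4, walnut_5, walnut_6 and pail_inside below 0.065 m) or (distance between any of walnut_1, walnut_2, walnut_3 and pail_inside below 0.065 m and (distance between each of walnut_4, walnut_5 and pail_inside below 0.065 m or distance between each of walnut_4, walnut_6 and pail_inside below 0.065 m or distance between each of walnut_5, walnut_6 and pail_inside below 0.065 m)) or distance between each of walnut_4, walnut_5, walnut_6 and pail_inside below 0.065 m) and value of joint pail_handle above 0.6 rad), for 0.2 s.
2. the handle is swung home into its catch (value of joint pail_handle below 0.08 rad), for 0.2 s.
At the end, for the whole second after the job is handed in: Three or more walnuts in the pail (within 65 mm of pail_inside), all others in it or inside the pan; handle within 0.08 rad of home; scoop at rest on its bottom on the counter (under 6 mm high, tilt under 0.1 rad); pail upright, at rest, within 50 mm of its start ((distance between each of walnut_1, walnut_2, walnut_3 and pail_inside below 0.065 m or ((distance between each of walnut_1, walnut_2 and pail_inside below 0.065 m or distance between each of walnut_1, walnut_3 and pail_inside below 0.065 m or distance between each of walnut_2, walnut_3 and pail_inside below 0.065 m) and distance between any of walnut_4, walnut_5, walnut_6 and pail_inside below 0.065 m) or (distance between any of walnut_1, walnut_2, walnut_3 and pail_inside below 0.065 m and (distance between each of walnut_4, walnut_5 and pail_inside below 0.065 m or distance between each of walnut_4, walnut_6 and pail_inside below 0.065 m or distance between each of walnut_5, walnut_6 and pail_inside below 0.065 m)) or distance between each of walnut_4, walnut_5, walnut_6 and pail_inside below 0.065 m) and (distance between walnut_1 and pail_inside below 0.065 m or (x of walnut_1 in the frame of pan between -0.057 and 0.057 m and y of walnut_1 in the frame of pan between -0.115 and 0.115 m and height (world z) of walnut_1 below 0.06 m)) and (distance between walnut_2 and pail_inside below 0.065 m or (x of walnut_2 in the frame of pan between -0.057 and 0.057 m and y of walnut_2 in the frame of pan between -0.115 and 0.115 m and height (world z) of walnut_2 below 0.06 m)) and (distance between walnut_3 and pail_inside below 0.065 m or (x of walnut_3 in the frame of pan between -0.057 and 0.057 m and y of walnut_3 in the frame of pan between -0.115 and 0.115 m and height (world z) of walnut_3 below 0.06 m)) and (distance between walnut_4 and pail_inside below 0.065 m or (x of walnut_4 in the frame of pan between -0.057 and 0.057 m and y of walnut_4 in the frame of pan between -0.115 and 0.115 m and height (world z) of walnut_4 below 0.06 m)) and (distance between walnut_5 and pail_inside below 0.065 m or (x of walnut_5 in the frame of pan between -0.057 and 0.057 m and y of walnut_5 in the frame of pan between -0.115 and 0.115 m and height (world z) of walnut_5 below 0.06 m)) and (distance between walnut_6 and pail_inside below 0.065 m or (x of walnut_6 in the frame of pan between -0.057 and 0.057 m and y of walnut_6 in the frame of pan between -0.115 and 0.115 m and height (world z) of walnut_6 below 0.06 m)) and value of joint pail_handle below 0.08 rad and height (world z) of each of scoop, pail below 0.006 m and angle between scoop's own z axis and vertical below 0.1 rad and linear speed of each of scoop, pail below 0.02 m/s and angle between pail's own z axis and vertical below 0.08 rad and distance of pail from where it was at the start of the episode below 0.05 m); the robot touches nothing.
It fails at once if the fingers touch a walnut (contact force between the fingers and walnut_1 above 0.5 N or contact force between the fingers and walnut_2 above 0.5 N or contact force between the fingers and walnut_3 above 0.5 N or contact force between the fingers and walnut_4 above 0.5 N or contact force between the fingers and walnut_5 above 0.5 N or contact force between the fingers and walnut_6 above 0.5 N).
It fails at once if the pail is tipped by more than 0.35 rad (angle between pail's own z axis and vertical above 0.35 rad).
It fails at once if a bystander (jar, spice jar or timer) is moved by more than 30 mm (distance of any of spice_jar, preserve_jar, kitchen_timer from where it was at the start of the episode above 0.03 m).
It also fails if it takes over 72 s, if anything falls off the work surface, if the arm or the gripper's body presses on something with over 40 N, if the wrist force passes 120 N, or if a joint passes its speed limit or range.

### The arm

A 6-joint arm with a two-finger parallel gripper is mounted at the origin on a cart in front of the work surface, level with it; the furniture and walls round the work are solid. World frame = base frame: x ahead of the robot, y to its left, z up, the work surface at z = 0. Lengths are in m, angles in rad, forces in N, time in s.
With the tool pointing down it reaches from about 0.275 to 0.875 m from the base axis. Payload 12.5 kg.
Tool frame: the origin (TCP) lies midway between the tips of the shut fingers; the grasp point (between the pads) lies bot.hold_point_z behind it (bot.hold_point_z is the distance from the TCP to the grasp point, in m); z points along the fingers, y is the direction in which the jaws open and shut (so a half turn about z gives the same grasp; the last joint's range is limited). The gripper opens to 85 mm and grips with 20 to 120 N. Pads are 22 mm wide; open, the fingers measure 114 mm over their backs; the gripper's body (76 mm by 85 mm) begins 54 mm behind the grasp point. The pads swing forward as they close: fully open they stand 13 mm farther back than shut.
Start: joints at [-1.4, 0.351, 1.652, -0, 1.139, -0.085], TCP at [0.139, -0.532, 0.231] pointing down, gripper open.
Joint ranges: [-2.75, 2.75], [-0.79, 2.1], [0.01, 2.65], [-1.57, 4.71], [0.07, 3.14], [-2.87, 2.87]. Speed limits (rad/s): [2.22, 2.22, 2.79, 3.14, 3.14, 3.14].

### API

Orientations are given as a unit quaternion [w, x, y, z].
In Python, from station import bot gives the robot as it stands.
- The arm moves only by the tool servo_tool, never from a script. Its arguments are lists of equal length, an entry for each row: "linear": the shift along the tool's x, y, z in mm, a list of three; "rot": the turn, a rotation vector about the tool's x, y, z in degrees, a list of three. In form: {"linear": [[dx, dy, dz], ...], "rot": [[ax, ay, az], ...]}. A call has 1 to 10 rows; each row is the pose to reach, as a shift and turn from the pose measured when the call began, along the tool's axes at that moment; what a row does not reach only later rows make up. A row lasts 1/8 s, in which the tool goes at most 62.5 mm and 10.7 degrees, less where a joint would pass 70% of its speed; a pose out of reach is approached as far as the arm can. A call with a gripper value outside its range is refused whole. "jaw" is the finger opening in mm, from 0 to 85.4, set as the call begins (left out, the last holds). The fingers move at their own pace and stop on an object; the grip force is fixed at half the most. Time passes only in rows, so rows that repeat a pose let the fingers close. It gives the time, the measured TCP pose, the force and the opening at its end, in the units of the state.
- bot.get_state(): the state, without advancing time (a new reading comes with each control period).
- bot.snapshot(name): name is "scene" or "top" or "wrist"; returns a dict with "image" (480x640x3 uint8, blue, green, red), "vertical_fov" (degrees; the focal length in pixels is half the picture's height over the tangent of half this angle, whatever the lens; pixels are square), "cx", "cy" (the principal point, pixels), "position" and "attitude" of the camera in the world. Camera axes: x right, y down, z forward; pixel columns grow to the right and rows downward; lengths in m; the calibration is good to about 2 mm. A picture is of the moment at which its call begins. There is no depth.
- bot.sign_off(): hands the job in, once; it reports no verdict.
Trained networks look in a picture, given as the dict that the camera call returned (one of the last four; its "shot" number tells which), for a name from the list of things; names that differ only in an ending like _2 or _b are one class to them, and where a whole thing is asked for, a point or a joint stands for the part that bears it (a point fixed in the world has none). Each returns a list of dicts, best first, with "score" (0 to 1); they miss things now and then, are a little off and sometimes report something else, mostly with a low value. They report only what shows in the picture. A call takes as long as a camera call.
- bot.spot_in(target, picture): "bbox" ([centre column, centre row, width, height] in pixels, round what is visible of it).
- bot.silhouettes(target, picture): "region" (480x640 bool, what is visible of it) and "bbox" ([centre column, centre row, width, height] in pixels, round what is visible of it).
- bot.pinpoint(target, picture): "location" ([column, row] in pixels: a listed point, or the origin of a listed thing).
The state is a dict: "clock": time; "joint_pos": joint angles; "dq": joint speeds; "tau": joint torques, N m; "tool_pos": TCP position; "ee_rot": TCP orientation; "force": force on the tool from outside, world axes, zero at the start; "moment": the same for the moment, N m; "finger_gap": finger opening in m.
Only numpy, scipy, OpenCV 4.12 (cv2) and the standard library are available. Lean on these libraries where they do the work, as an engineer would, in place of code of your own. Each camera call takes 0.05 s, during which the arm holds its last target.

## Working session

There is one attempt and no reset: what is moved stays moved. The work goes in short steps, Python scripts to look and compute and a tool call to move; the robot and the scene stay as the last step left them, time stands still between calls to the robot, and variables do not carry over. Pictures are saved under pics/ and viewed, and the job is handed in when it is done.

Besides the shell and the picture viewer there is one more tool, called after "Request:" by a JSON object that holds its "op" and its "data", one argument or row to a line. servo_tool: Moves the arm, as the interface text tells. Its arguments: {"type":"object","properties":{"linear":{"type":"array"},"rot":{"type":"array"},"jaw":{"type":"number"}},"required":["linear","rot"]}

```bash
ls; mkdir -p pics
python3 - <<'E'
from station import bot
import cv2
print(bot.get_state(), bot.hold_point_z)
for n in ["scene","top","wrist"]:
    s=bot.snapshot(n); cv2.imwrite(f"pics/{n}0.png",s["image"])
    print(n,{k:v for k,v in s.items() if k!="image"})
E
```

```text
pics
{'clock': 0.0, 'joint_pos': array([-1.39962185e+00,  3.51256512e-01,  1.65244388e+00,  1.15554522e-05,
        1.13911246e+00, -8.46181016e-02]), 'dq': array([ 0.00108688, -0.00044998,  0.00132951, -0.00065231, -0.00032236,
       -0.00104435]), 'tau': array([ 2.56993757e-03, -5.06085062e+01, -2.91398209e+01,  8.56259294e-05,
        4.49188243e-03,  1.57248746e-05]), 'tool_pos': array([ 0.13911578, -0.53175994,  0.2307398 ]), 'ee_rot': array([-6.09754048e-04,  9.91832536e-01,  1.27545475e-01, -2.11544061e-05]), 'force': array([-1.38832024,  0.67235805, -0.57527421]), 'moment': array([-0.02188843,  0.04193884,  0.00455478]), 'finger_gap': 0.08549090614562649} 0.0187
scene {'vertical_fov': 43.344597860061356, 'cx': 316.2113587634412, 'cy': 243.77133602199282, 'position': array([-0.2861642 ,  0.59355076,  1.02817333]), 'attitude': array([ 0.18980908, -0.43200176,  0.79744144, -0.37607732]), 'shot': 1}
top {'vertical_fov': 54.18613047781723, 'cx': 310.29381165707855, 'cy': 236.68059728717378, 'position': array([0.31015983, 0.03502449, 1.26296588]), 'attitude': array([ 0.07933824, -0.58433285,  0.8003633 , -0.10807009]), 'shot': 2}
wrist {'vertical_fov': 69.14671655041668, 'cx': 316.4699374096149, 'cy': 237.61069623579218, 'position': array([ 0.2033292 , -0.51567726,  0.37324929]), 'attitude': array([ 0.1025539 ,  0.78507694, -0.60554511, -0.08032443]), 'shot': 3}
```

View pics/scene0.png

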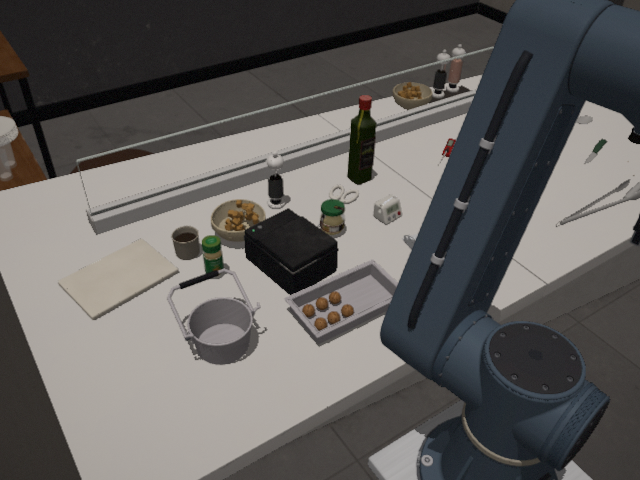

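View pics/top0.png

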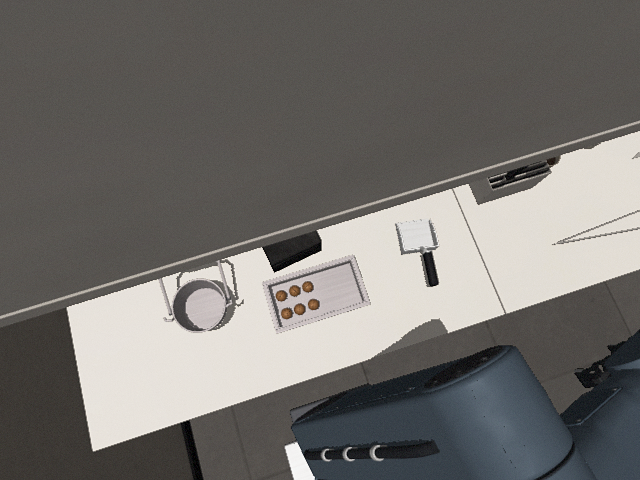

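View pics/wrist0.png

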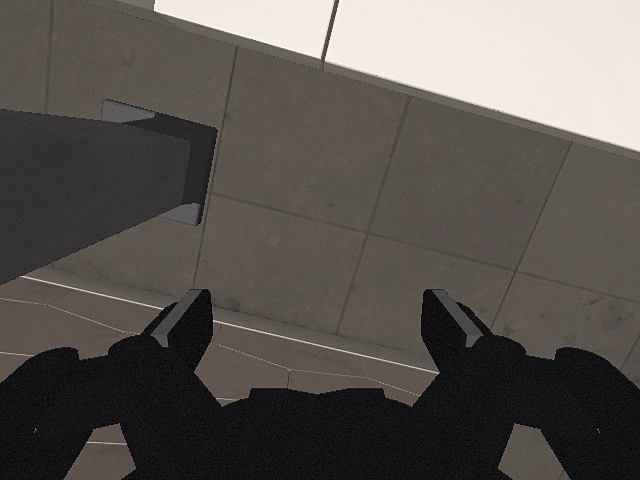

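```bash
cat > h.py <<'E'
import numpy as np, cv2
from scipy.spatial.transform import Rotation as R
def Rq(q): return R.from_quat([q[1],q[2],q[3],q[0]])
def ray(s,px):
    f=240/np.tan(np.radians(s["vertical_fov"])/2)
    d=np.array([(px[0]-s["cx"])/f,(px[1]-s["cy"])/f,1.0])
    return np.array(s["position"]),Rq(s["attitude"]).apply(d)
def atz(s,px,z):
    o,d=ray(s,px); return o+d*(z-o[2])/d[2]
def proj(s,P):
    f=240/np.tan(np.radians(s["vertical_fov"])/2)
    c=Rq(s["attitude"]).inv().apply(np.atleast_2d(P)-s["position"])
    return np.c_[s["cx"]+f*c[:,0]/c[:,2], s["cy"]+f*c[:,1]/c[:,2]]
def tri(l):
    A=np.zeros((3,3));b=np.zeros(3)
    for s,p in l:
        o,d=ray(s,p);d=d/np.linalg.norm(d);M=np.eye(3)-np.outer(d,d);A+=M;b+=M@o
    return np.linalg.solve(A,b)
E
python3 - <<'E'
from station import bot
from h import *
np.set_printoptions(precision=4,suppress=True)
T={"pan":0,"walnut_1":.018,"scoop":0,"scoop_grip":.085,"pail":0,"pail_inside":.03,"handle_hinge":.062,"handle_bar":.037,"spice_jar":0,"preserve_jar":0,"kitchen_timer":0}
for n in ["top","scene"]:
    s=bot.snapshot(n)
    for t,z in T.items():
        for r in bot.pinpoint(t,s)[:7]:
            if r["score"]>.2: print(n,t,round(r["score"],2),np.array(r["location"]),atz(s,r["location"],z))
print(bot.get_state()["clock"])
E
```

```text
top pan 0.58 [311.  293.7] [ 0.4892 -0.0233  0.    ]
top walnut_1 0.68 [308.7 288.4] [ 0.502  -0.0209  0.018 ]
top walnut_1 0.68 [299.2 309.4] [0.4565 0.0199 0.018 ]
top walnut_1 0.65 [286.3 313.7] [0.4561 0.0556 0.018 ]
top walnut_1 0.6 [282.8 298.8] [0.4965 0.053  0.018 ]
top walnut_1 0.58 [314.4 302.9] [ 0.4606 -0.0236  0.018 ]
top walnut_1 0.42 [293.2 289.2] [0.5126 0.0191 0.018 ]
top scoop 0.75 [420.4 236.3] [ 0.5494 -0.3633  0.    ]
top scoop_grip 0.8 [430.  266.3] [ 0.4514 -0.3309  0.085 ]
top pail 0.84 [204.6 307. ] [0.542  0.2594 0.    ]
top pail 0.42 [283.9 297.6] [0.5014 0.0495 0.    ]
top pail_inside 0.85 [197.1 307.6] [0.541  0.2732 0.03  ]
top pail_inside 0.29 [315.8 303.3] [ 0.457  -0.0262  0.03  ]
top handle_hinge 0.88 [199.1 309.8] [0.528  0.2635 0.062 ]
top handle_bar 0.34 [415.4 236.5] [ 0.5459 -0.3386  0.037 ]
top spice_jar 0.65 [199.1 307. ] [0.5465 0.2735 0.    ]
top preserve_jar 0.26 [315.5 304.8] [ 0.457  -0.0257  0.    ]
scene pan 0.66 [346.5 306.6] [ 0.4856 -0.0343  0.    ]
scene walnut_1 0.69 [319.2 324.7] [0.4596 0.0612 0.018 ]
scene walnut_1 0.62 [308.6 308.6] [0.5138 0.0541 0.018 ]
scene walnut_1 0.58 [324.6 302. ] [0.5115 0.0111 0.018 ]
scene walnut_1 0.57 [331.6 319. ] [0.4588 0.0279 0.018 ]
scene walnut_1 0.55 [332.5 297.9] [ 0.5126 -0.0121  0.018 ]
scene scoop 0.74 [385.1 213.6] [ 0.7204 -0.3385  0.    ]
scene scoop 0.63 [428.1 246.2] [ 0.5483 -0.346   0.    ]
scene pail 0.76 [225.5 345.7] [0.5323 0.2591 0.    ]
scene pail_inside 0.76 [221.9 332.8] [0.545  0.2588 0.03  ]
scene handle_hinge 0.66 [222.  324.8] [0.5383 0.2592 0.062 ]
scene handle_bar 0.8 [201.  278.4] [0.7179 0.2254 0.037 ]
scene spice_jar 0.82 [214.  270.9] [0.7629 0.1728 0.    ]
scene spice_jar 0.58 [388.7 213.7] [ 0.7146 -0.3468  0.    ]
scene kitchen_timer 0.69 [386. 218.] [ 0.7031 -0.3279  0.    ]
scene kitchen_timer 0.21 [221.8 324.8] [0.5915 0.2381 0.    ]
1.35
```

Run:
```python
from station import bot
from h import *
t=cv2.imread("pics/top0.png"); s=cv2.imread("pics/scene0.png")
cv2.imwrite("pics/t_pan.png",cv2.resize(t[240:345,150:380],None,fx=3.4,fy=3.4,interpolation=cv2.INTER_CUBIC))
cv2.imwrite("pics/t_sc.png",cv2.resize(t[200:300,360:470],None,fx=5,fy=5,interpolation=cv2.INTER_CUBIC))
cv2.imwrite("pics/s_pan.png",cv2.resize(s[190:370,150:440],None,fx=2.7,fy=2.7,interpolation=cv2.INTER_CUBIC))
```

```text
(no output)
```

View pics/t_pan.png

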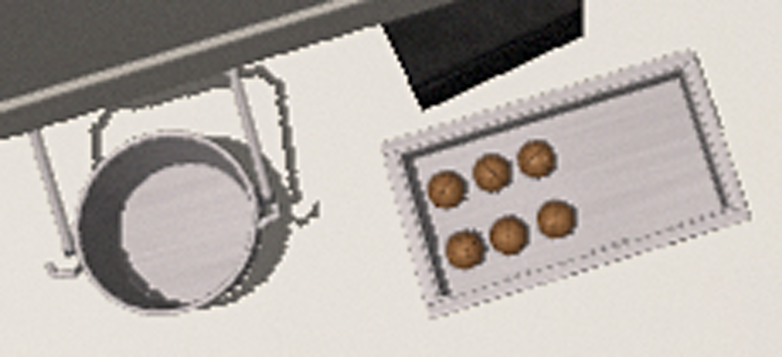

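View pics/t_sc.png

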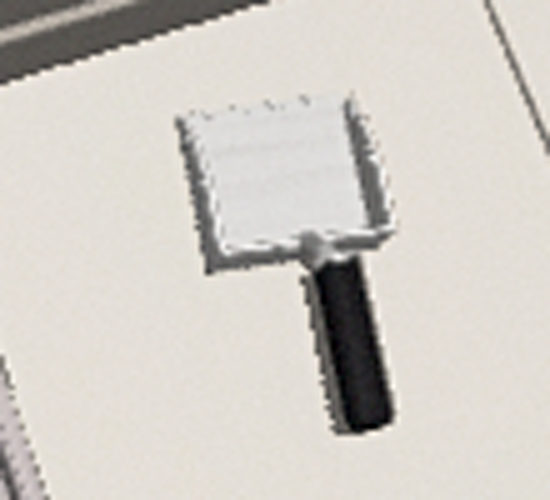

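View pics/s_pan.png

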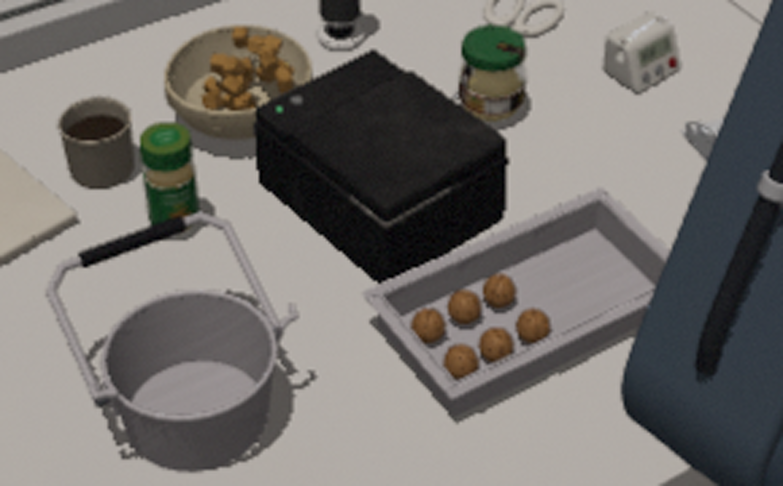

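Run:
```python
from station import bot
from h import *
np.set_printoptions(precision=4,suppress=True)
s=bot.snapshot("scene");t=bot.snapshot("top")
for p in [(95,222),(92,208),(80,158),(500,52),(480,100),(300,155)]:
    print(p,[atz(s,p,z)[:2] for z in (0,.05,.2,.4)])
print("top shelf edge")
for p in [(66,307),(450,187),(280,240)]:
    print(p,[atz(t,p,z)[:2] for z in (0,.2,.4,.6,.8,1.)])
print("pan corners top");P=[]
for p in [(262.9,282.5),(353.2,255),(370,302.5),(277,333)]:
    P.append(atz(t,p,.04));print(P[-1])
for i in range(4): print(np.linalg.norm(P[i]-P[(i+1)%4]), np.degrees(np.arctan2(*(P[(i+1)%4]-P[i])[1::-1])))
print(np.mean(P,0))
print("scene pan corners");
for p in [(150+370/2.7,190+295/2.7),(150+600/2.7,190+192/2.7),(150+457/2.7,190+415/2.7)]:
    print(atz(s,p,.04))
print("bar", [atz(s,(150+a/2.7,190+b/2.7),.076) for a,b in [(82,258),(132,241),(185,226)]])
print("pivots top",[atz(t,(150+a/3.4,240+b/3.4),.062) for a,b in [(68,252),(268,212)]])
# pail rim ellipse
for r in bot.silhouettes("pail",t)[:2]: print(r["score"],r["bbox"])
# grip ends in the top
for a,b in [(337,262),(368,425),(352,340)]:
    print("grip",atz(t,(360+a/5,200+b/5),.098))
for a,b in [(180,120),(350,97)]: print("lip", atz(t,(360+a/5,200+b/5),.003))
for a,b in [(208,270),(392,232)]: print("rear", atz(t,(360+a/5,200+b/5),.02))
print(bot.get_state()["clock"])
```

```text
(95, 222) [array([1.1115, 0.3577]), array([1.0435, 0.3691]), array([0.8396, 0.4035]), array([0.5677, 0.4494])]
(92, 208) [array([1.178 , 0.3443]), array([1.1068, 0.3565]), array([0.8932, 0.3928]), array([0.6084, 0.4413])]
(80, 158) [array([1.4527, 0.2931]), array([1.3681, 0.3077]), array([1.1144, 0.3516]), array([0.7762, 0.41  ])]
(500, 52) [array([ 1.3564, -1.4798]), array([ 1.2765, -1.3789]), array([ 1.0369, -1.0765]), array([ 0.7174, -0.6732])]
(480, 100) [array([ 1.0794, -1.0778]), array([ 1.013 , -0.9965]), array([ 0.8137, -0.7527]), array([ 0.5481, -0.4276])]
(300, 155) [array([ 1.1071, -0.3009]), array([ 1.0394, -0.2574]), array([ 0.8361, -0.1269]), array([0.5651, 0.0471])]
top shelf edge
(66, 307) [array([0.6553, 0.6136]), array([0.6006, 0.522 ]), array([0.546 , 0.4304]), array([0.4913, 0.3388]), array([0.4367, 0.2471]), array([0.382 , 0.1555])]
(450, 187) [array([ 0.6607, -0.4979]), array([ 0.6052, -0.4135]), array([ 0.5497, -0.3291]), array([ 0.4942, -0.2447]), array([ 0.4387, -0.1603]), array([ 0.3832, -0.0759])]
(280, 240) [array([0.6586, 0.0132]), array([0.6034, 0.0167])
[... 251 characters left out ...]
869
0.13325037011600624 -179.9690414386659
0.25293787572195975 90.21625679071882
0.1364276392494736 -0.8583693159508058
[ 0.4818 -0.0347  0.04  ]
scene pan corners
[0.5474 0.0914 0.04  ]
[ 0.5468 -0.1541  0.04  ]
[0.3986 0.1028 0.04  ]
bar [array([0.6819, 0.2889, 0.076 ]), array([0.6784, 0.2452, 0.076 ]), array([0.6713, 0.1994, 0.076 ])]
pivots top [array([0.5399, 0.3366, 0.062 ]), array([0.5233, 0.1865, 0.062 ])]
0.82 [197.6, 296.4, 72.3, 72.5]
0.54 [285.2, 313.3, 11.4, 12.2]
grip [ 0.4856 -0.3339  0.098 ]
grip [ 0.4026 -0.3179  0.098 ]
grip [ 0.4454 -0.3262  0.098 ]
lip [ 0.6031 -0.3102  0.003 ]
lip [ 0.5866 -0.4061  0.003 ]
rear [ 0.5145 -0.2901  0.02  ]
rear [ 0.5039 -0.3934  0.02  ]
1.5
```

```bash
cat >> h.py <<'E'
def tool_R(yaw_deg, lean_deg, flip=False):
    """tool y horizontal, perpendicular to heading; z = down leaned towards heading; x forward-ish"""
    y=np.radians(yaw_deg);a=np.radians(lean_deg)
    h=np.array([np.cos(y),np.sin(y),0]);u=np.array([0,0,1.])
    z=-u*np.cos(a)+h*np.sin(a); x=h*np.cos(a)+u*np.sin(a)
    yy=np.cross(z,x)
    if flip: x,yy=-x,-yy
    return R.from_matrix(np.c_[x,yy,z])
def plan(st,P,Rt):
    R0=Rq(st["ee_rot"])
    lin=R0.inv().apply(np.array(P)-st["tool_pos"])*1000
    rot=(R0.inv()*Rt).as_rotvec(degrees=True)
    n=max(np.linalg.norm(lin)/62.5,np.linalg.norm(rot)/10.7)
    print("lin",lin.round(1),"rot",rot.round(1),"rows>=",round(n,1))
def tcp_of_grasp(g,Rt,hz=.0187): return np.array(g)+Rt.apply([0,0,hz])
E
python3 - <<'E'
from station import bot
from h import *
np.set_printoptions(precision=4,suppress=True)
st=bot.get_state()
Rt=tool_R(-10.3,30)
g=np.array([.443,-.327,.085])
P=tcp_of_grasp(g,Rt)
pre=P-Rt.apply([0,0,.08])
print(P,pre); plan(st,pre,Rt); plan(st,P,Rt)
s=bot.snapshot("scene")
for c in (0,320,640): print([ray(s,(c,0))[1]])
t=bot.snapshot("top"); print("rim",atz(t,(150+170/3.4,240+223/3.4),.075))
# bar: on ray with radius 115 about the hinge
o,d=ray(s,(150+132/2.7,190+241/2.7))
H=np.array([.536,.261,.062]); ax=np.array([.113,.9936,0]); xp=np.array([.9936,-.113,0])
for z in np.arange(.07,.15,.01):
    p=o+d*(z-o[2])/d[2]; v=p-H; print(z,p, "along y",v@ax,"r",np.hypot(v@xp,v[2]),"q",np.arctan2(v@xp,v[2])+.35)
E
```

```text
[ 0.4522 -0.3287  0.0688] [ 0.4128 -0.3215  0.1381]
lin [ 318.  -134.5   93.2] rot [-6.5 29.5 24.4] rows>= 5.7
lin [ 354.3 -117.6  162.5] rot [-6.5 29.5 24.4] rows>= 6.5
[array([ 1.1386, -0.1391, -0.3484])]
[array([ 0.8447, -0.5798, -0.3366])]
[array([ 0.5507, -1.0205, -0.3249])]
rim [0.5352 0.2563 0.075 ]
0.07 [0.6845 0.243  0.07  ] along y -0.0011295318906050895 r 0.1497886559809406 q 1.867362319123825
0.08 [0.6744 0.2466 0.08  ] along y 0.001361117823405974 r 0.14025584665982185 q 1.7921045014223327
0.09 [0.6642 0.2503 0.09  ] along y 0.0038517675374170925 r 0.13162969337836108 q 1.706440582826564
0.09999999999999999 [0.6541 0.254  0.1   ] along y 0.006342417251428199 r 0.12409940543947118 q 1.6095911544813881
0.10999999999999999 [0.644  0.2576 0.11  ] along y 0.008833066965439292 r 0.11787519364527095 q 1.5013986990546533
0.11999999999999998 [0.6338 0.2613 0.12  ] along y 0.01132371667945041 r 0.11317275607813512 q 1.382713312511135
0.12999999999999998 [0.6237 0.2649 0.13  ] along y 0.013814366393461517 r 0.11018709885763855 q 1.2557035484292856
0.13999999999999996 [0.6136 0.2686 0.14  ] along y 0.01630501610747258 r 0.10905931132157377 q 1.1238758661049966
```

Request:
{"op": "servo_tool", "data": {
  "linear": [
    [55, -23, 14],
    [110, -46, 28],
    [165, -70, 45],
    [220, -93, 60],
    [270, -115, 78],
    [318, -134, 93],
    [318, -134, 93],
    [318, -134, 93]
  ],
  "rot": [
    [-1.1, 5, 4.1],
    [-2.2, 10, 8.2],
    [-3.3, 15, 12.3],
    [-4.4, 20, 16.4],
    [-5.5, 25, 20.5],
    [-6.5, 29.5, 24.4],
    [-6.5, 29.5, 24.4],
    [-6.5, 29.5, 24.4]
  ]
}}

```text
clock: 2.6
tool_pos: [0.413, -0.3225, 0.1387]
ee_rot: [0.023, 0.962, -0.086, 0.258]
force: [-1.2, -0.1, -0.1]
finger_gap: 0.0855
```

Run:
```python
from station import bot
from h import *
np.set_printoptions(precision=4,suppress=True)
w=bot.snapshot("wrist"); cv2.imwrite("pics/w1.png",w["image"])
t=bot.snapshot("top"); cv2.imwrite("pics/t1.png",t["image"])
st=bot.get_state(); print(st["clock"],st["tool_pos"],st["joint_pos"],st["force"])
for r in bot.pinpoint("scoop_grip",w)[:2]: print(r["score"],r["location"],atz(w,r["location"],.085))
for r in bot.pinpoint("scoop",w)[:2]: print(r["score"],r["location"],atz(w,r["location"],0))
Rt=tool_R(-10.3,30)
P=tcp_of_grasp([.443,-.327,.085],Rt); plan(st,P,Rt)
```

```text
2.7 [ 0.4127 -0.3231  0.1389] [-0.9274  0.31    2.1057  0.8467  0.4702  0.1052] [-0.6771  0.2125  0.7014]
0.56 [315.3, 248.7] [ 0.4479 -0.3279  0.085 ]
0.7 [313.1, 154.1] [ 0.5573 -0.3451  0.    ]
lin [-0.6 -1.7 80.6] rot [ 0.1 -0.  -0. ] rows>= 1.3
```

View pics/w1.png

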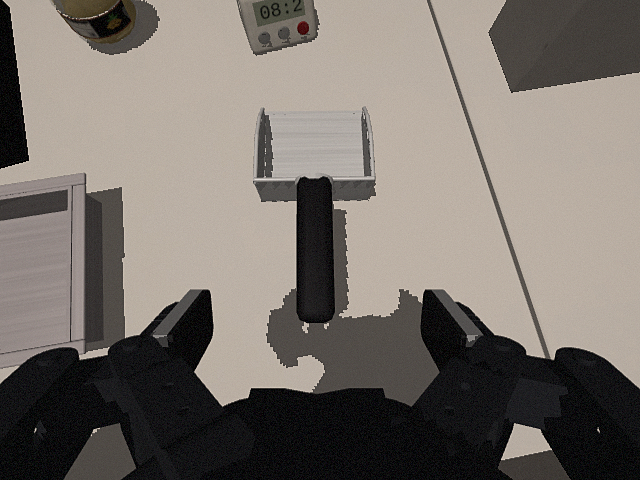

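Request:
{"op": "servo_tool", "data": {
  "linear": [
    [1, -1, 40],
    [2, -1, 80],
    [2, -1, 80]
  ],
  "rot": [
    [0, 0, 0],
    [0, 0, 0],
    [0, 0, 0]
  ]
}}

```text
clock: 3.18
tool_pos: [0.4536, -0.3293, 0.0688]
ee_rot: [0.022, 0.962, -0.087, 0.257]
force: [-0.1, -0.2, 0.8]
finger_gap: 0.0854
```

Request:
{"op": "servo_tool", "data": {
  "linear": [
    [0, 0, 0],
    [0, 0, 0],
    [0, 0, 0],
    [0, 0, 0],
    [0, 0, 0]
  ],
  "rot": [
    [0, 0, 0],
    [0, 0, 0],
    [0, 0, 0],
    [0, 0, 0],
    [0, 0, 0]
  ],
  "jaw": 0
}}

```text
clock: 3.8
tool_pos: [0.4537, -0.3297, 0.0696]
ee_rot: [0.023, 0.962, -0.087, 0.257]
force: [-4.9, 0.0, 9.3]
finger_gap: 0.0212
```

Run:
```python
from station import bot
from h import *
np.set_printoptions(precision=4,suppress=True)
w=bot.snapshot("wrist"); cv2.imwrite("pics/w2.png",w["image"])
st=bot.get_state(); print(st)
```

```text
{'clock': 3.85, 'joint_pos': array([-0.8621,  0.5012,  2.0525,  1.1045,  0.3602, -0.1185]), 'dq': array([ 0.0004, -0.0018,  0.    , -0.0004,  0.0017,  0.0007]), 'tau': array([  1.1207, -43.3316, -16.8233,   0.4334,   0.0395,  -0.0766]), 'tool_pos': array([ 0.4537, -0.3297,  0.0696]), 'ee_rot': array([ 0.0229,  0.9621, -0.0875,  0.2572]), 'force': array([-4.9299,  0.3189,  8.3819]), 'moment': array([0.1375, 0.015 , 0.0103]), 'finger_gap': 0.02160691029300177}
```

View pics/w2.png

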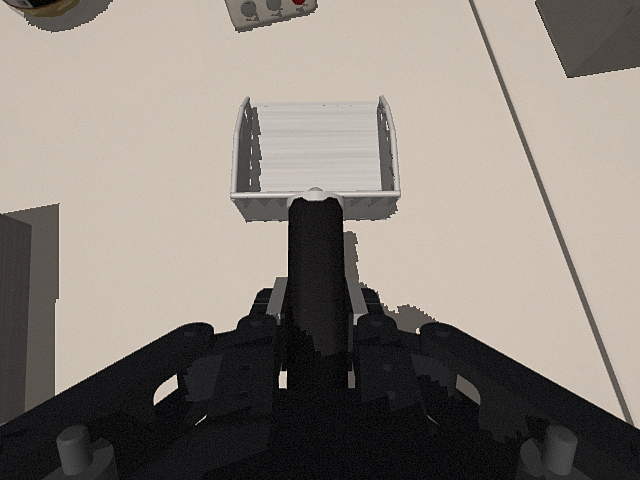

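Request:
{"op": "servo_tool", "data": {
  "linear": [
    [-20, 0, -35],
    [-40, 0, -70],
    [-50, 0, -100],
    [-50, 0, -100]
  ],
  "rot": [
    [0, 0, 0],
    [0, 0, 0],
    [0, 0, 0],
    [0, 0, 0]
  ]
}}

```text
clock: 4.35
tool_pos: [0.3612, -0.3133, 0.1325]
ee_rot: [0.024, 0.962, -0.088, 0.258]
force: [-0.1, -0.4, -2.0]
finger_gap: 0.0214
```

Run:
```python
from station import bot
from h import *
np.set_printoptions(precision=4,suppress=True)
w=bot.snapshot("wrist"); cv2.imwrite("pics/w3.png",w["image"])
t=bot.snapshot("top"); s=bot.snapshot("scene");cv2.imwrite("pics/s3.png",s["image"])
st=bot.get_state(); print(st["tool_pos"],st["ee_rot"],st["joint_pos"],st["force"],st["clock"])
# tool frame rays of lip/rear
R0=Rq(st["ee_rot"]); print(R0.as_matrix())
```

```text
[ 0.3623 -0.313   0.131 ] [ 0.0228  0.9621 -0.0875  0.2572] [-1.0203  0.2659  2.2051  0.9288  0.4829 -0.0664] [-0.4342  0.6494 -0.7754] 4.5
[[ 0.8524 -0.18    0.4909]
 [-0.1566 -0.9837 -0.0889]
 [ 0.4989 -0.0011 -0.8667]]
```

View pics/w3.png

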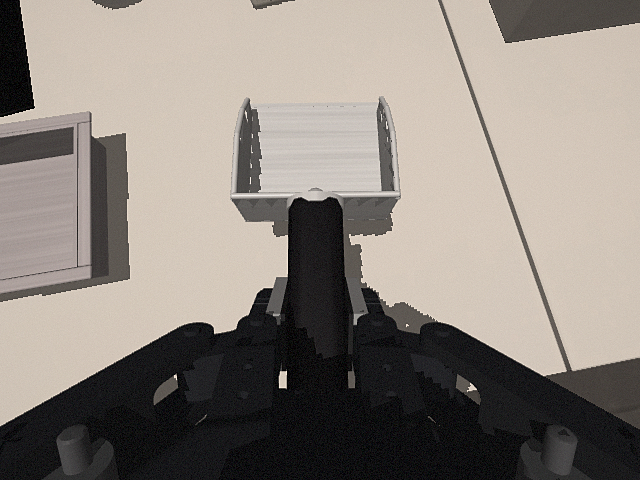

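View pics/s3.png

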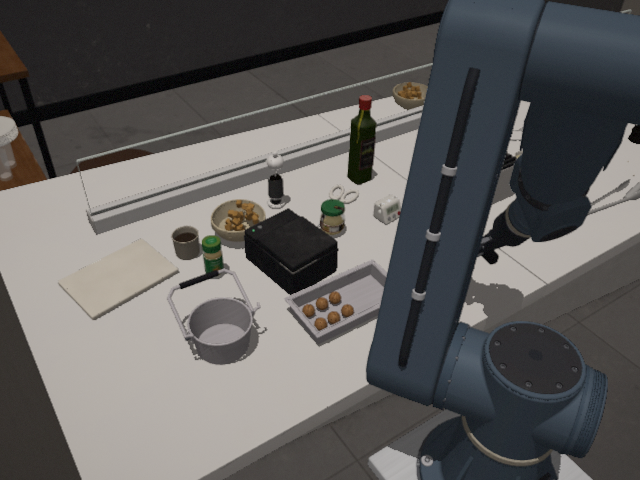

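Run:
```python
from station import bot
from h import *
np.set_printoptions(precision=4,suppress=True)
w=bot.snapshot("wrist"); st=bot.get_state(); print(st["tool_pos"],st["clock"])
h=np.array([np.cos(np.radians(-10.26)),np.sin(np.radians(-10.26)),0])
z0=st["tool_pos"][2]-.0696
for p,z in [((315,103),.001),((315,220),0),((315,195),.044),((316,200),.098)]:
    v=atz(w,p,z0+z)-st["tool_pos"]; print(p,"fwd",v@h,"lat",v@np.array([-h[1],h[0],0]))
for p in [(91,112),(92,278)]: print("pan",atz(w,p,.04))
```

```text
[ 0.3624 -0.3129  0.1308] 4.55
(315, 103) fwd 0.15011132558284504 lat 0.0009967475212320908
(315, 220) fwd 0.05903417153562715 lat 0.0010113688877586215
(315, 195) fwd 0.05952781296144114 lat 0.0007517996015113169
(316, 200) fwd 0.035720414480568306 lat 4.4712132086894206e-05
pan [ 0.5508 -0.1607  0.04  ]
pan [ 0.4133 -0.1594  0.04  ]
```

Run:
```python
from station import bot
from h import *
st=bot.get_state()
plan(st,[.40,-.26,.19],tool_R(90,29.9))
plan(st,[.482,-.200,.19],tool_R(90,29.9))
plan(st,[.482,-.200,.134],tool_R(90,29.9))
s=bot.snapshot("scene")
for p in [(290.7,293.7),(337,262)]: print(atz(s,p,0))
for p in [(293,269),(337,249),(246,236)]: print([atz(s,p,z) for z in(.06,.08,.1)])
```

```text
lin [ 53.3 -58.9 -37.5] rot [ 50.   -0.1 -87. ] rows>= 9.4
lin [ 113.8 -132.6   -2.6] rot [ 50.   -0.1 -87. ] rows>= 9.4
lin [  85.9 -132.5   46. ] rot [ 50.   -0.1 -87. ] rows>= 9.4
[0.59234197 0.05385879 0.        ]
[ 0.62601345 -0.10598609  0.        ]
[array([0.60819282, 0.03725731, 0.06      ]), array([0.58971768, 0.04874892, 0.08      ]), array([0.57124253, 0.06024053, 0.1       ])]
[array([ 0.61196556, -0.09281132,  0.06      ]), array([ 0.59341248, -0.07863282,  0.08      ]), array([ 0.5748594 , -0.06445433,  0.1       ])]
[array([0.77511747, 0.072097  , 0.06      ]), array([0.75319408, 0.08286891, 0.08      ]), array([0.7312707 , 0.09364082, 0.1       ])]
```

Request:
{"op": "servo_tool", "data": {
  "linear": [
    [5, -5, -30],
    [20, -20, -37],
    [40, -40, -37],
    [53, -59, -37],
    [60, -70, -33],
    [70, -85, -27],
    [80, -100, -20],
    [95, -115, -12],
    [105, -125, -6],
    [114, -133, -3]
  ],
  "rot": [
    [5, 0, -8.7],
    [10, 0, -17.4],
    [15, 0, -26.1],
    [20, 0, -34.8],
    [25, 0, -43.5],
    [30, 0, -52.2],
    [35, 0, -60.9],
    [40, 0, -69.6],
    [45, 0, -78.3],
    [50, 0, -87]
  ]
}}

```text
clock: 5.85
tool_pos: [0.4828, -0.1989, 0.1893]
ee_rot: [-0.184, 0.681, 0.685, 0.182]
force: [-0.0, -1.0, -1.4]
finger_gap: 0.0211
```

Run:
```python
from station import bot
from h import *
np.set_printoptions(precision=4,suppress=True)
st=bot.get_state(); print(st["tool_pos"],st["joint_pos"],st["force"],st["clock"])
w=bot.snapshot("wrist"); cv2.imwrite("pics/w4.png",w["image"])
plan(st,[.482,-.200,.110],tool_R(90,29.9))
plan(st,[.482,-.200,.074],tool_R(90,29.9))
```

```text
[ 0.4828 -0.1989  0.1893] [-0.6801  0.5035  1.6267  0.4051  1.3793 -0.8396] [-0.0272 -1.0295 -1.351 ] 5.85
lin [-40.6  -0.8  68.1] rot [-0.2 -0.1  0.3] rows>= 1.3
lin [-58.7  -0.8  99.3] rot [-0.2 -0.1  0.3] rows>= 1.8
```

View pics/w4.png

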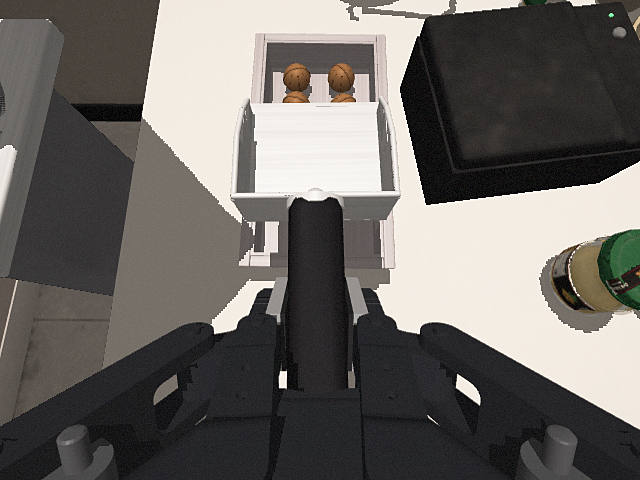

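Run:
```python
from station import bot
from h import *
np.set_printoptions(precision=4,suppress=True)
w=bot.snapshot("wrist"); st=bot.get_state()
for p in [(255,35),(385,35),(238,267),(394,268)]: print(p,atz(w,p,.04))
for p in [(264,42),(378,42)]: print("in",atz(w,p,.04))
z0=st["tool_pos"][2]-.0696
for p in [(247,103),(380,103)]: print("lip",atz(w,p,z0+.005))
for p in [(232,196),(400,196)]: print("rear",atz(w,p,z0+.044))
```

```text
(255, 35) [0.4144 0.094  0.04  ]
(385, 35) [0.5546 0.0964 0.04  ]
(238, 267) [ 0.4151 -0.1593  0.04  ]
(394, 268) [ 0.5537 -0.1579  0.04  ]
in [0.4246 0.085  0.04  ]
in [0.5467 0.0871 0.04  ]
lip [ 0.4321 -0.0526  0.1248]
lip [ 0.5296 -0.051   0.1248]
rear [ 0.4372 -0.1412  0.1638]
rear [ 0.5311 -0.1396  0.1638]
```

Request:
{"op": "servo_tool", "data": {
  "linear": [
    [-20, -1, 34],
    [-39, -1, 70],
    [-50, -1, 90],
    [-55, -1, 99]
  ],
  "rot": [
    [0, 0, 0.2],
    [0, 0, 0.3],
    [0, 0, 0.3],
    [0, 0, 0.3]
  ]
}}

```text
clock: 6.45
tool_pos: [0.4821, -0.1965, 0.0747]
ee_rot: [-0.185, 0.684, 0.682, 0.182]
force: [-0.1, -0.1, -1.3]
finger_gap: 0.0212
```

Run:
```python
from station import bot
from h import *
np.set_printoptions(precision=4,suppress=True)
st=bot.get_state(); print(st["tool_pos"],st["joint_pos"],st["force"],st["moment"],st["clock"])
w=bot.snapshot("wrist"); cv2.imwrite("pics/w5.png",w["image"])
plan(st,[.484,-.196,.072],tool_R(90,29.9))
```

```text
[ 0.4821 -0.1965  0.0747] [-0.6781  0.6662  1.6883  0.435   1.1737 -0.9249] [-0.0624 -0.0593 -1.3461] [-0.5438 -0.0225 -0.0099] 6.45
lin [-0.9  1.9  2.6] rot [-0.1 -0.2 -0.2] rows>= 0.1
```

View pics/w5.png

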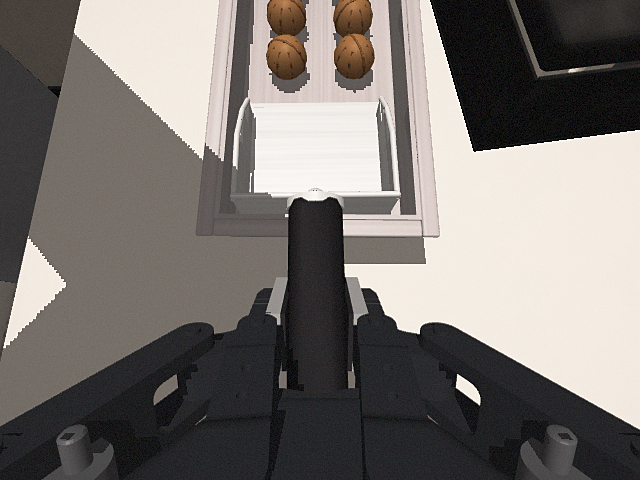

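Request:
{"op": "servo_tool", "data": {
  "linear": [
    [-0.5, 3, 1],
    [-1, 3, 2],
    [-1.5, 3, 3]
  ],
  "rot": [
    [0, 0, -0.2],
    [0, 0, -0.2],
    [0, 0, -0.2]
  ]
}}

```text
clock: 6.88
tool_pos: [0.4857, -0.1969, 0.0724]
ee_rot: [-0.183, 0.682, 0.684, 0.183]
force: [-3.0, -5.3, 13.4]
finger_gap: 0.0214
```

Run:
```python
from station import bot
from h import *
np.set_printoptions(precision=4,suppress=True)
st=bot.get_state(); print(st["tool_pos"],st["force"],st["moment"],st["clock"])
print(Rq(st["ee_rot"]).as_matrix())
```

```text
[ 0.4857 -0.1969  0.0724] [-2.9677 -5.3051 13.361 ] [0.3398 0.7181 0.3464] 6.875
[[-0.0013  1.     -0.0012]
 [ 0.8659  0.0017  0.5002]
 [ 0.5002 -0.0004 -0.8659]]
```

Request:
{"op": "servo_tool", "data": {
  "linear": [
    [9, 0, 4.6],
    [17.6, 0, 9.6],
    [26.3, 0, 14.6],
    [35, 0, 19.6],
    [43.6, 0, 24.6],
    [52.2, 0, 29.6],
    [60.9, 0, 34.6],
    [69.6, 0, 39.6]
  ],
  "rot": [
    [0, 0, 0],
    [0, 0, 0],
    [0, 0, 0],
    [0, 0, 0],
    [0, 0, 0],
    [0, 0, 0],
    [0, 0, 0],
    [0, 0, 0]
  ]
}}

```text
clock: 7.88
tool_pos: [0.4856, -0.1163, 0.0729]
ee_rot: [-0.183, 0.682, 0.684, 0.183]
force: [0.8, -5.8, 1.3]
finger_gap: 0.021
```

Run:
```python
from station import bot
from h import *
np.set_printoptions(precision=4,suppress=True)
w=bot.snapshot("wrist"); cv2.imwrite("pics/w6.png",w["image"])
st=bot.get_state(); print(st["tool_pos"],st["force"],st["moment"],st["clock"])
```

```text
[ 0.4855 -0.1153  0.0729] [ 0.6915  0.4272 -1.9851] [-0.5008 -0.0412 -0.0422] 7.925
```

View pics/w6.png

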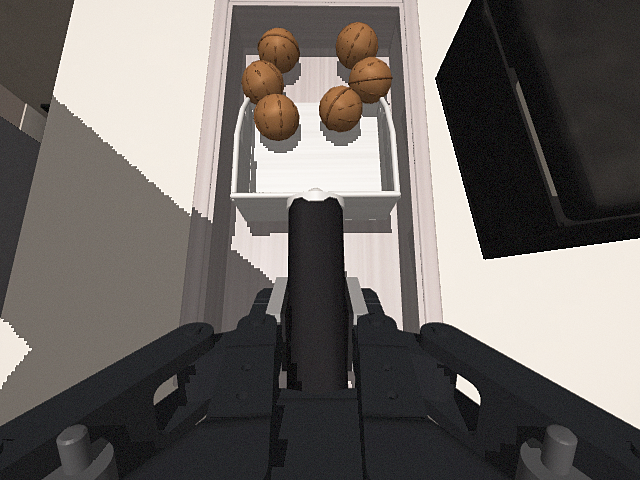

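Request:
{"op": "servo_tool", "data": {
  "linear": [
    [5.2, 0, 3],
    [10.4, 0, 6],
    [15.6, 0, 9],
    [20.8, 0, 12],
    [26, 0, 15],
    [31.2, 0, 18]
  ],
  "rot": [
    [0, 0, 0],
    [0, 0, 0],
    [0, 0, 0],
    [0, 0, 0],
    [0, 0, 0],
    [0, 0, 0]
  ]
}}

```text
clock: 8.68
tool_pos: [0.4873, -0.0821, 0.0739]
ee_rot: [-0.18, 0.682, 0.685, 0.182]
force: [2.6, -29.3, 14.4]
finger_gap: 0.021
```

Run:
```python
from station import bot
from h import *
np.set_printoptions(precision=4,suppress=True)
w=bot.snapshot("wrist"); cv2.imwrite("pics/w7.png",w["image"])
st=bot.get_state(); print(st["tool_pos"],st["force"],st["moment"],st["clock"])
```

```text
[ 0.4875 -0.0815  0.0741] [  0.7479 -15.033    6.5368] [-2.0821  0.2932  0.253 ] 8.725
```

View pics/w7.png

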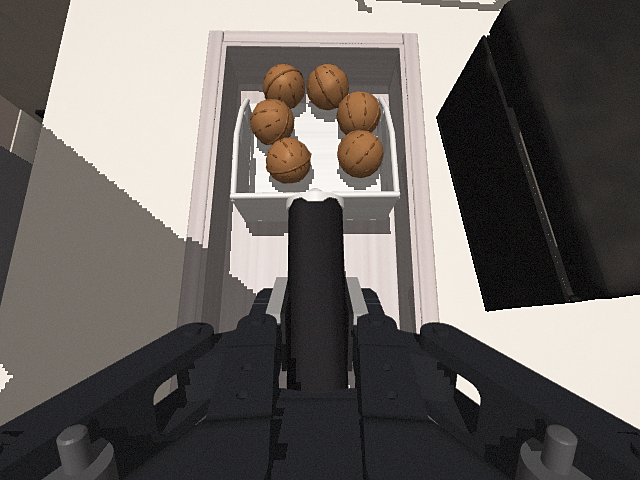

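Request:
{"op": "servo_tool", "data": {
  "linear": [
    [3.5, 0, 2],
    [7, 0, 4],
    [10, 0, 5.7]
  ],
  "rot": [
    [0, 0, 0],
    [0, 0, 0],
    [0, 0, 0]
  ]
}}

```text
clock: 9.1
tool_pos: [0.4872, -0.0694, 0.0739]
ee_rot: [-0.18, 0.683, 0.684, 0.183]
force: [0.4, -1.4, -1.9]
finger_gap: 0.0212
```

Run:
```python
from station import bot
from h import *
np.set_printoptions(precision=4,suppress=True)
w=bot.snapshot("wrist"); cv2.imwrite("pics/w8.png",w["image"])
st=bot.get_state(); print(st["tool_pos"],st["force"],st["moment"],st["clock"])
```

```text
[ 0.4871 -0.0691  0.0739] [ 1.1448 -0.384  -1.8659] [-0.5944 -0.037  -0.0497] 9.15
```

View pics/w8.png

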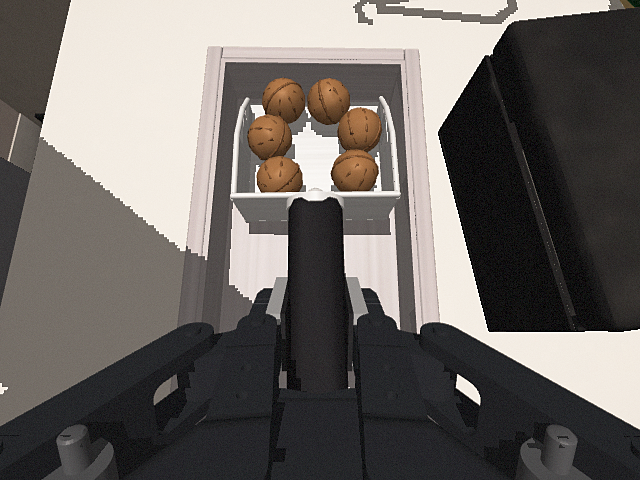

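Request:
{"op": "servo_tool", "data": {
  "linear": [
    [2.6, 0, 1.5],
    [2.6, 0, 1.5],
    [-3, -1, 1.6],
    [-9, -2, 0.6],
    [-11, -2, -6.3],
    [-7, -2, -20.3],
    [3.6, -2, -38.3],
    [11, -2, -51]
  ],
  "rot": [
    [0, 0, 0],
    [0, 0, 0],
    [0, 4, 0],
    [0, 9, 0],
    [0, 14, 0],
    [0, 18, 0],
    [0, 18, 0],
    [0, 18, 0]
  ]
}}

```text
clock: 10.15
tool_pos: [0.4851, -0.0846, 0.125]
ee_rot: [-0.284, 0.646, 0.648, 0.287]
force: [0.0, 0.9, -2.6]
finger_gap: 0.0209
```

Run:
```python
from station import bot
from h import *
np.set_printoptions(precision=4,suppress=True)
w=bot.snapshot("wrist"); cv2.imwrite("pics/w9.png",w["image"])
st=bot.get_state(); print(st["tool_pos"],st["force"],st["moment"],st["clock"],st["joint_pos"])
```

```text
[ 0.4856 -0.0847  0.1265] [ 1.1935 -1.2909 -0.8106] [-1.1756 -0.049  -0.1014] 10.2 [-0.6073  0.6319  1.7548  0.6701  1.3653 -0.9657]
```

View pics/w9.png

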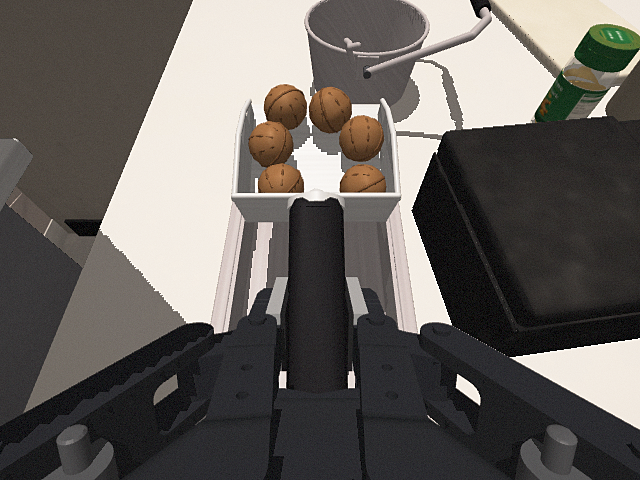

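Request:
{"op": "servo_tool", "data": {
  "linear": [
    [20, 2, -9],
    [38, 8, 0],
    [60, 16, 16],
    [83, 24, 36],
    [105, 32, 56],
    [120, 37, 69],
    [126, 39, 74],
    [126, 39, 74]
  ],
  "rot": [
    [0, 0, 0],
    [0, 0, 0],
    [0, 0, 0],
    [0, 0, 0],
    [0, 0, 0],
    [0, 0, 0],
    [0, 0, 0],
    [0, 0, 0]
  ]
}}

```text
clock: 11.2
tool_pos: [0.5239, 0.0551, 0.1698]
ee_rot: [-0.283, 0.645, 0.649, 0.287]
force: [-0.4, -0.7, -2.9]
finger_gap: 0.0212
```

Run:
```python
from station import bot
from h import *
np.set_printoptions(precision=4,suppress=True)
w=bot.snapshot("wrist"); cv2.imwrite("pics/w10.png",w["image"])
s=bot.snapshot("scene"); cv2.imwrite("pics/s10.png",s["image"])
st=bot.get_state(); print(st["tool_pos"],st["force"],st["clock"],st["joint_pos"]); print(Rq(st["ee_rot"]).as_matrix())
```

```text
[0.524  0.0544 0.1697] [-0.3309  0.1652 -4.0004] 11.3 [-0.3494  0.5354  1.7894  0.8089  1.2874 -0.784 ]
[[-0.0061  1.      0.0031]
 [ 0.6745  0.0018  0.7382]
 [ 0.7382  0.0066 -0.6745]]
```

View pics/w10.png

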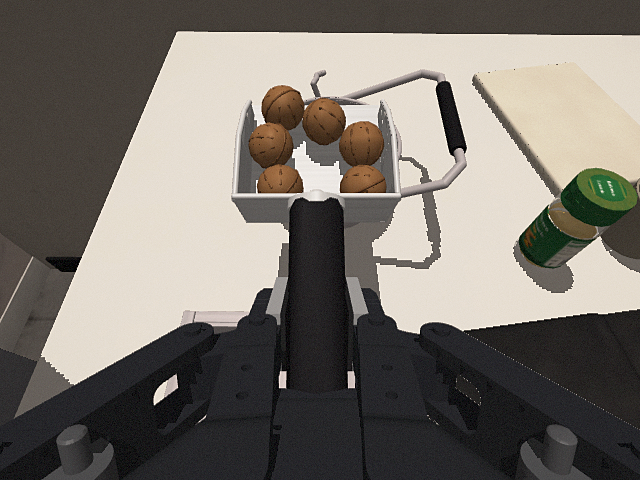

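View pics/s10.png

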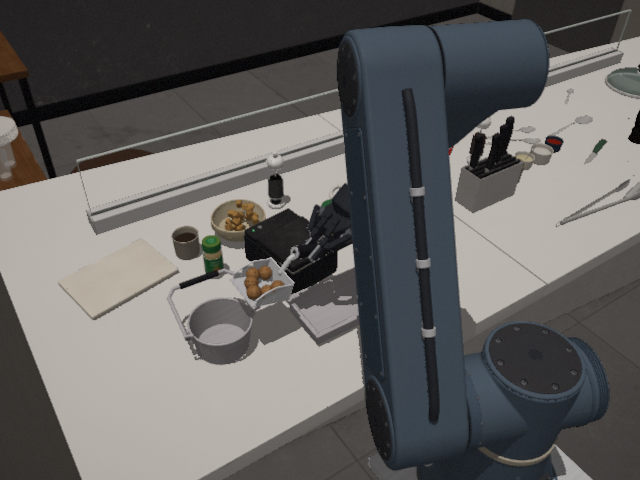

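Run:
```python
from station import bot
from h import *
np.set_printoptions(precision=4,suppress=True)
w=bot.snapshot("wrist"); s=bot.snapshot("scene")
g=cv2.resize(s["image"][255:375,150:300],None,fx=5,fy=5,interpolation=cv2.INTER_CUBIC); cv2.imwrite("pics/s11.png",g)
for n,p,q in [("mid",(453,117),(198.9,279.3)),("far end",(443,83),(180.4,285.5)),("near end",(462,150),(218.5,273.7))]:
    print(n,tri([(w,p),(s,q)]))
```

```text
mid [0.6484 0.2564 0.1066]
far end [0.6464 0.3002 0.1118]
near end [0.6447 0.2119 0.1066]
```

View pics/s11.png

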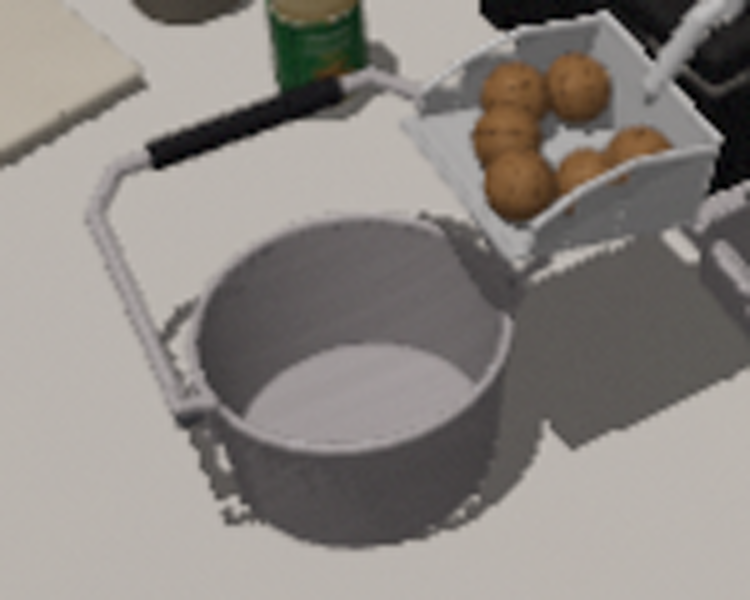

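Request:
{"op": "servo_tool", "data": {
  "linear": [
    [12, 3, -2.5],
    [23, 5, -4.6],
    [43, 8, -8],
    [64, 10, -5.6],
    [64, 10, -5.6]
  ],
  "rot": [
    [0, -5, 0],
    [0, -10, 0],
    [0, -20, 0],
    [0, -30, 0],
    [0, -30, 0]
  ]
}}

```text
clock: 12.02
tool_pos: [0.534, 0.0952, 0.2228]
ee_rot: [-0.105, 0.697, 0.701, 0.111]
force: [0.4, 0.3, -2.6]
finger_gap: 0.0212
```

Run:
```python
from station import bot
from h import *
np.set_printoptions(precision=4,suppress=True)
s=bot.snapshot("scene"); g=cv2.resize(s["image"][235:375,130:320],None,fx=4,fy=4,interpolation=cv2.INTER_CUBIC); cv2.imwrite("pics/s12.png",g)
st=bot.get_state(); print(st["tool_pos"],st["force"],st["clock"],st["joint_pos"]); Rm=Rq(st["ee_rot"]);print(Rm.as_matrix())
p0=st["tool_pos"]
for th in range(17,58,5):
    a=np.radians(th);c,sn=np.cos(a),np.sin(a)
    lz=np.interp(th,[12,22,32,42,52],[.12,.11,.10,.095,.09])
    P=np.array([.534,.225-.150*c+.0715*sn,lz+.150*sn+.0715*c]); print(th); plan(st,P,tool_R(90,29.9-th))
```

```text
[0.5334 0.0942 0.2213] [ 0.4966 -0.4107 -3.298 ] 12.075 [-0.0616  0.3435  1.7223  0.3447  1.1139 -0.2257]
[[-0.0057  1.      0.0057]
 [ 0.9528  0.0037  0.3035]
 [ 0.3035  0.0071 -0.9528]]
17
lin [ 9.7  0.7 -3.1] rot [ 0.3 -4.8  0.3] rows>= 0.4
22
lin [21.1  0.7 -5. ] rot [ 0.4 -9.8  0.3] rows>= 0.9
27
lin [32.9  0.8 -5.7] rot [  0.4 -14.8   0.3] rows>= 1.4
32
lin [45.3  0.9 -5.3] rot [  0.4 -19.8   0.3] rows>= 1.8
37
lin [58.7  1.  -6. ] rot [  0.4 -24.8   0.3] rows>= 2.3
42
lin [72.3  1.  -5.5] rot [  0.4 -29.8   0.2] rows>= 2.8
47
lin [86.   1.1 -3.7] rot [  0.4 -34.8   0.2] rows>= 3.2
52
lin [99.7  1.2 -0.6] rot [  0.4 -39.8   0.2] rows>= 3.7
57
lin [114.1   1.2   1.3] rot [  0.4 -44.8   0.2] rows>= 4.2
```

View pics/s12.png

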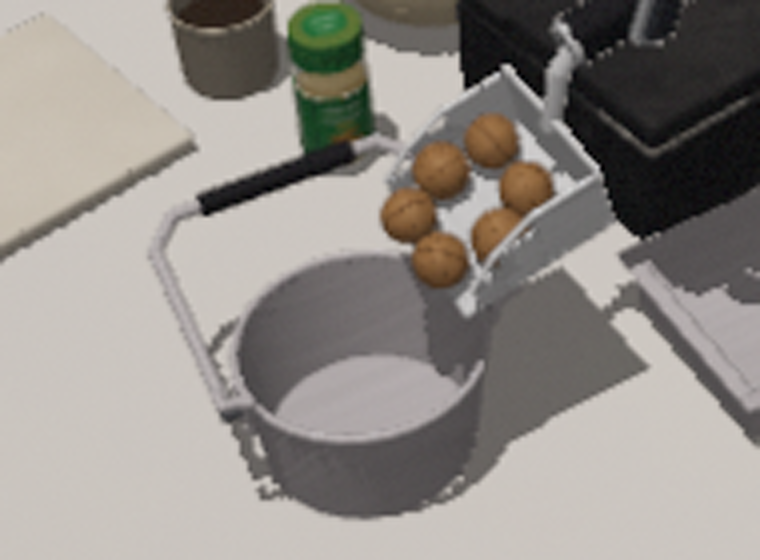

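Request:
{"op": "servo_tool", "data": {
  "linear": [
    [10, 1, -3],
    [21, 1, -5],
    [33, 1, -5.5],
    [39, 1, -5.5],
    [45, 1, -5.5],
    [52, 1, -5.5],
    [59, 1, -6],
    [65, 1, -6],
    [72, 1, -5.5]
  ],
  "rot": [
    [0.4, -4.8, 0.3],
    [0.4, -9.8, 0.3],
    [0.4, -14.8, 0.3],
    [0.4, -17.3, 0.3],
    [0.4, -19.8, 0.3],
    [0.4, -22.3, 0.3],
    [0.4, -24.8, 0.3],
    [0.4, -27.3, 0.3],
    [0.4, -29.8, 0.2]
  ]
}}

```text
clock: 13.2
tool_pos: [0.5334, 0.1597, 0.2469]
ee_rot: [0.073, 0.703, 0.703, -0.077]
force: [-0.2, -0.4, -2.1]
finger_gap: 0.0214
```

Run:
```python
from station import bot
from h import *
np.set_printoptions(precision=4,suppress=True)
s=bot.snapshot("scene"); g=cv2.resize(s["image"][235:375,130:320],None,fx=4,fy=4,interpolation=cv2.INTER_CUBIC); cv2.imwrite("pics/s13.png",g)
st=bot.get_state(); print(st["tool_pos"],st["force"],st["clock"],st["joint_pos"]); 
for th in (47,52,57,62):
    a=np.radians(th);c,sn=np.cos(a),np.sin(a)
    lz=np.interp(th,[12,22,32,42,52],[.12,.11,.10,.095,.09])
    P=np.array([.534,.225-.150*c+.0715*sn,lz+.150*sn+.0715*c]); print(th); plan(st,P,tool_R(90,29.9-th))
```

```text
[0.5334 0.1607 0.2469] [-1.1555  0.1612 -2.664 ] 13.25 [ 0.3046  0.3903  1.5692 -0.2125  1.2586  0.378 ]
47
lin [13.1  0.6 -7. ] rot [-0.3 -4.9  0. ] rows>= 0.5
52
lin [ 26.5   0.6 -11.2] rot [-0.3 -9.9  0. ] rows>= 0.9
57
lin [ 39.9   0.6 -16.7] rot [ -0.3 -14.9   0.1] rows>= 1.4
62
lin [ 53.8   0.5 -21. ] rot [ -0.3 -19.9   0.1] rows>= 1.9
```

View pics/s13.png

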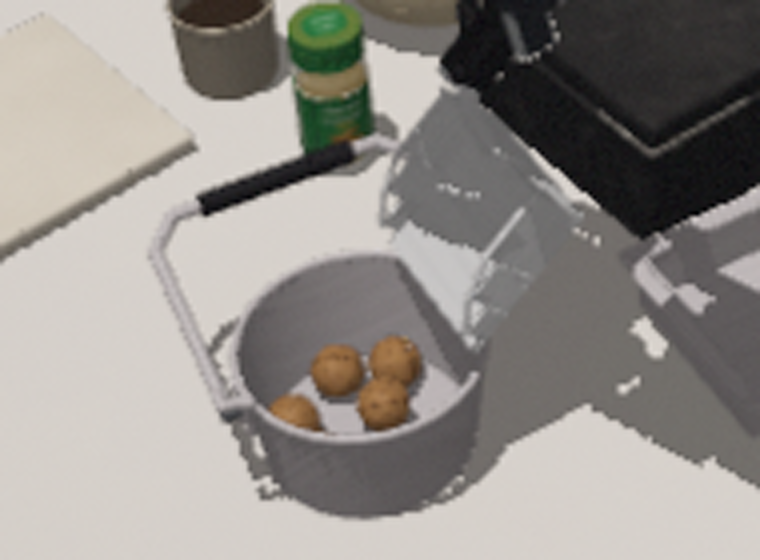

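Run:
```python
from station import bot
from h import *
st=bot.get_state()
plan(st,[.52,.06,.28],tool_R(90,10))
plan(st,[.50,-.04,.26],tool_R(90,29.9))
plan(st,[.50,-.40,.16],tool_R(90,29.9))
plan(st,[.50,-.40,.10],tool_R(90,29.9))
plan(st,[.50,-.40,.0735],tool_R(90,29.9))
```

```text
lin [-105.4  -13.5  -11. ] rot [-0.3 22.2 -0. ] rows>= 2.1
lin [-198.9  -33.3   29.9] rot [-0.3 42.1 -0.1] rows>= 3.9
lin [-529.5  -32.6  203.9] rot [-0.3 42.1 -0.1] rows>= 9.1
lin [-516.8  -32.3  262.5] rot [-0.3 42.1 -0.1] rows>= 9.3
lin [-511.2  -32.1  288.4] rot [-0.3 42.1 -0.1] rows>= 9.4
```

Request:
{"op": "servo_tool", "data": {
  "linear": [
    [-45, -5, -30],
    [-95, -12, -20],
    [-145, -22, 5],
    [-199, -33, 30],
    [-250, -33, 55],
    [-300, -33, 80],
    [-350, -33, 110],
    [-400, -33, 135],
    [-450, -33, 165],
    [-495, -33, 186]
  ],
  "rot": [
    [0, 8, 0],
    [0, 18, 0],
    [0, 28, 0],
    [0, 38, 0],
    [0, 42, 0],
    [0, 42, 0],
    [0, 42, 0],
    [0, 42, 0],
    [0, 42, 0],
    [0, 42, 0]
  ]
}}

```text
clock: 14.5
tool_pos: [0.498, -0.3652, 0.1682]
ee_rot: [-0.184, 0.684, 0.682, 0.182]
force: [0.3, 0.3, -1.7]
finger_gap: 0.021
```

Run:
```python
from station import bot
from h import *
np.set_printoptions(precision=4,suppress=True)
s=bot.snapshot("scene"); t=bot.snapshot("top"); w=bot.snapshot("wrist")
a=cv2.resize(s["image"][235:375,130:320],(400,295),interpolation=cv2.INTER_CUBIC)
b=cv2.resize(t["image"][240:345,150:290],(400,300),interpolation=cv2.INTER_CUBIC)[:295]
cv2.imwrite("pics/s14.png",np.hstack([a,b])); cv2.imwrite("pics/w14.png",w["image"])
st=bot.get_state(); print(st["tool_pos"],st["force"],st["clock"],st["joint_pos"])
plan(st,[.50,-.40,.10],tool_R(90,29.9))
plan(st,[.50,-.40,.0705],tool_R(90,29.9))
```

```text
[ 0.4979 -0.365   0.168 ] [ 0.2343  1.3623 -2.3643] 14.65 [-0.8506  0.729   1.2857  0.3349  1.5391 -0.9257]
lin [-64.3   2.6  41.4] rot [-0.1 -0.1 -0.4] rows>= 1.2
lin [-79.    2.8  66.9] rot [-0.1 -0.1 -0.4] rows>= 1.7
```

View pics/s14.png

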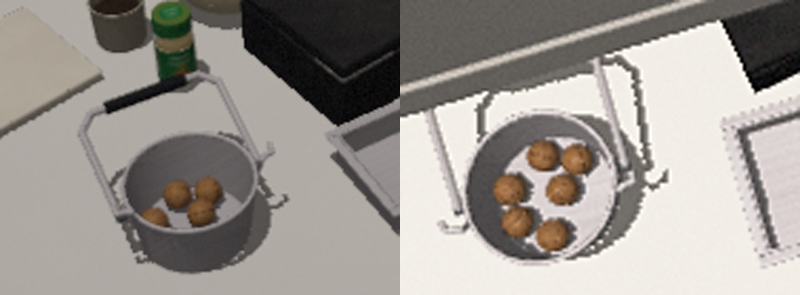

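View pics/w14.png

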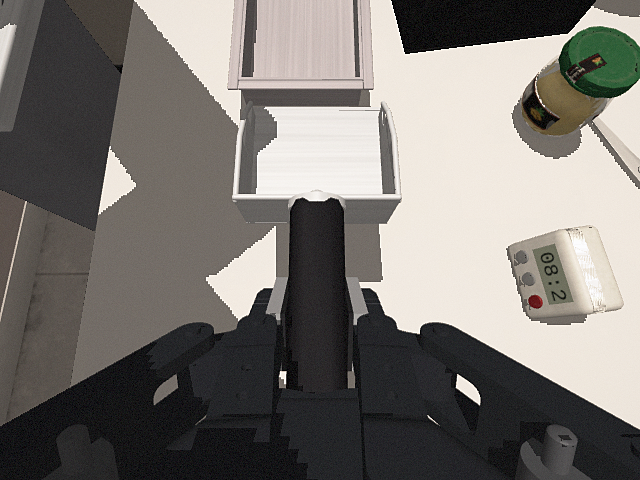

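Request:
{"op": "servo_tool", "data": {
  "linear": [
    [-30, 1, 15],
    [-60, 2, 35],
    [-70, 3, 52],
    [-77, 3, 63],
    [-78, 3, 65],
    [-78, 3, 65]
  ],
  "rot": [
    [0, 0, 0],
    [0, 0, -0.4],
    [0, 0, -0.4],
    [0, 0, -0.4],
    [0, 0, -0.4],
    [0, 0, -0.4]
  ]
}}

```text
clock: 15.4
tool_pos: [0.5006, -0.3999, 0.0736]
ee_rot: [-0.183, 0.683, 0.684, 0.183]
force: [-0.6, 0.0, -2.2]
finger_gap: 0.0211
```

Run:
```python
from station import bot
from h import *
np.set_printoptions(precision=4,suppress=True)
w=bot.snapshot("wrist"); cv2.imwrite("pics/w15.png",w["image"])
st=bot.get_state(); print(st["tool_pos"],st["force"],st["moment"],st["clock"])
```

```text
[ 0.5007 -0.4001  0.0737] [-0.4622 -0.4546 -2.0143] [-0.5575  0.029   0.0162] 15.45
```

View pics/w15.png

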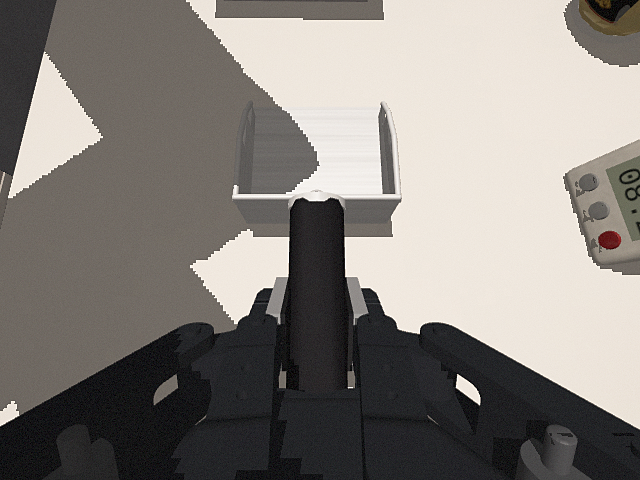

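Request:
{"op": "servo_tool", "data": {
  "linear": [
    [-0.5, 0, 1],
    [-1, 0, 2],
    [-1, 0, 2]
  ],
  "rot": [
    [0, 0, 0],
    [0, 0, 0],
    [0, 0, 0]
  ]
}}

```text
clock: 15.82
tool_pos: [0.5009, -0.4001, 0.072]
ee_rot: [-0.182, 0.683, 0.684, 0.183]
force: [-0.9, -1.6, 1.7]
finger_gap: 0.021
```

Request:
{"op": "servo_tool", "data": {
  "linear": [
    [0, 0, 0],
    [0, 0, 0],
    [0, 0, 0],
    [0, 0, 0]
  ],
  "rot": [
    [0, 0, 0],
    [0, 0, 0],
    [0, 0, 0],
    [0, 0, 0]
  ],
  "jaw": 60
}}

```text
clock: 16.32
tool_pos: [0.5009, -0.4001, 0.072]
ee_rot: [-0.182, 0.683, 0.684, 0.183]
force: [0.2, 0.1, 0.2]
finger_gap: 0.0601
```

Request:
{"op": "servo_tool", "data": {
  "linear": [
    [0, 0, -20],
    [0, 0, -60],
    [0, 0, -110],
    [0, 0, -150]
  ],
  "rot": [
    [0, 0, 0],
    [0, 0, 0],
    [0, 0, 0],
    [0, 0, 0]
  ]
}}

```text
clock: 16.82
tool_pos: [0.5008, -0.4758, 0.2039]
ee_rot: [-0.182, 0.683, 0.684, 0.183]
force: [0.1, -0.8, -0.6]
finger_gap: 0.0598
```

Run:
```python
from station import bot
from h import *
np.set_printoptions(precision=4,suppress=True)
w=bot.snapshot("wrist"); cv2.imwrite("pics/w16.png",w["image"])
t=bot.snapshot("top"); cv2.imwrite("pics/t16.png",t["image"])
st=bot.get_state(); print(st["tool_pos"],st["force"],st["joint_pos"],st["clock"],st["finger_gap"])
```

```text
[ 0.5012 -0.4775  0.206 ] [-0.1256 -0.3744 -0.1015] [-0.9418  0.8605  0.9421  0.3039  1.7586 -0.9498] 16.925 0.05990778372778868
```

View pics/w16.png

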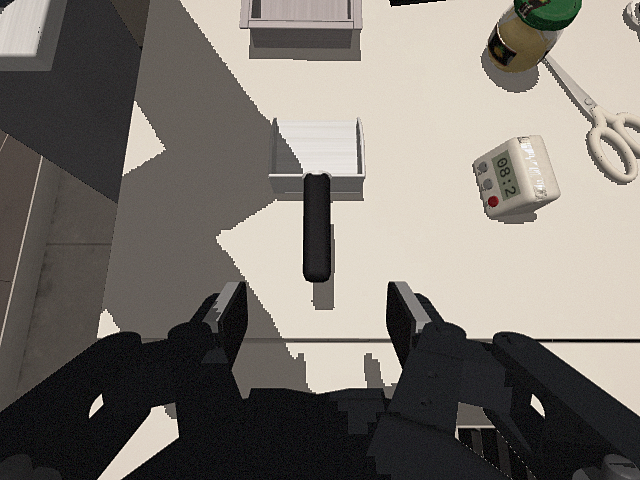

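View pics/t16.png

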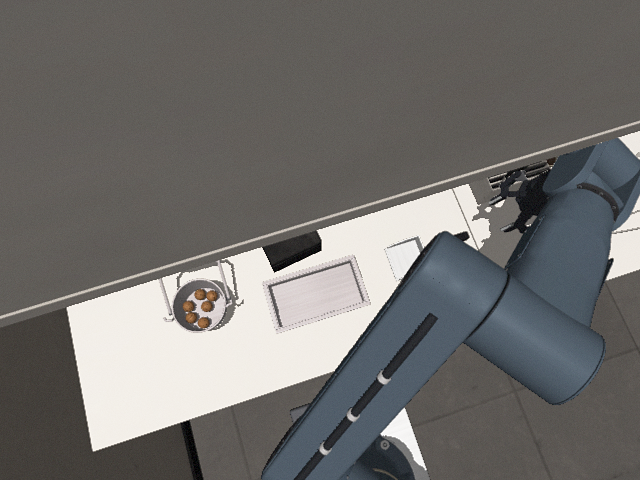

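Run:
```python
from station import bot
from h import *
st=bot.get_state()
plan(st,[.53,-.20,.23],tool_R(90,0))
plan(st,[.647,.256,.19],tool_R(90,0))
```

```text
lin [253.1  28.8 116.3] rot [  0.3 -29.6   0.1] rows>= 4.5
lin [629.5 145.6 376.9] rot [  0.3 -29.6   0.1] rows>= 12.0
```

Request:
{"op": "servo_tool", "data": {
  "linear": [
    [50, 6, 20],
    [101, 12, 43],
    [152, 17, 67],
    [202, 23, 91],
    [253, 29, 116],
    [305, 45, 152],
    [357, 61, 188],
    [409, 77, 224],
    [461, 93, 260],
    [513, 109, 296]
  ],
  "rot": [
    [0, -5, 0],
    [0, -10, 0],
    [0, -15, 0],
    [0, -20, 0],
    [0, -25, 0],
    [0, -29.6, 0],
    [0, -29.6, 0],
    [0, -29.6, 0],
    [0, -29.6, 0],
    [0, -29.6, 0]
  ]
}}

```text
clock: 18.18
tool_pos: [0.6066, 0.1038, 0.2029]
ee_rot: [0.001, 0.707, 0.707, 0.001]
force: [1.3, -0.3, -0.1]
finger_gap: 0.06
```

Run:
```python
from station import bot
from h import *
np.set_printoptions(precision=4,suppress=True)
w=bot.snapshot("wrist"); cv2.imwrite("pics/w17.png",w["image"])
s=bot.snapshot("scene"); cv2.imwrite("pics/s17.png",s["image"])
st=bot.get_state(); print(st["tool_pos"],st["force"],st["joint_pos"],st["clock"],st["finger_gap"])
plan(st,[.647,.256,.19],tool_R(90,0))
```

```text
[0.6065 0.1068 0.2021] [-0.018  -1.3191 -0.5153] [0.0985 0.4974 1.5045 0.0008 1.1366 0.0931] 18.275 0.059893808194632296
lin [148.9  41.2  12.4] rot [ 0.2 -0.1  0.3] rows>= 2.5
```

View pics/w17.png

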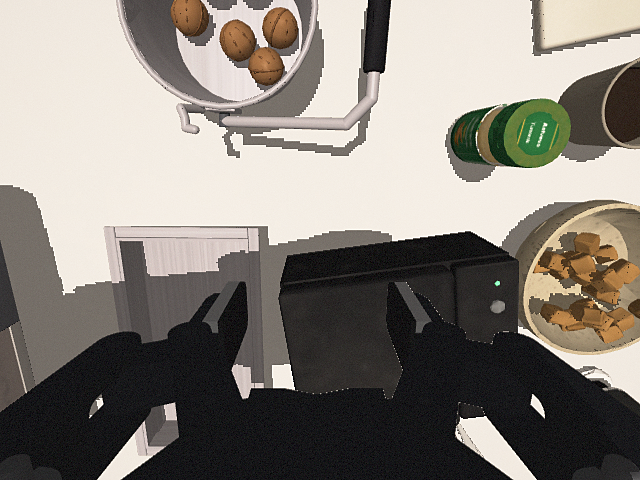

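View pics/s17.png

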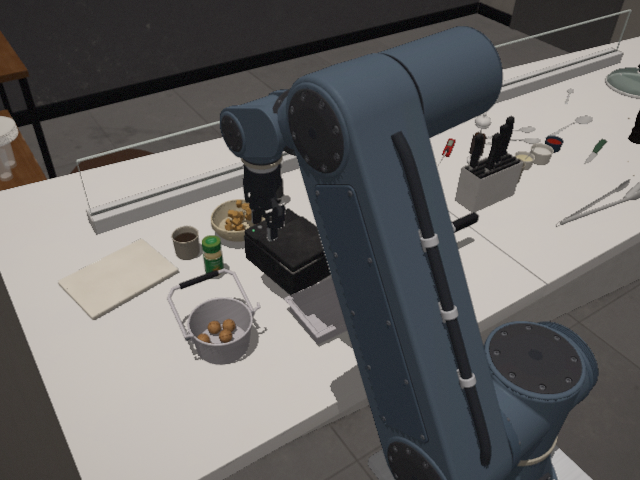

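Run:
```python
from station import bot
from h import *
np.set_printoptions(precision=4,suppress=True)
w=bot.snapshot("wrist"); s=bot.snapshot("scene")
print(tri([(w,(373.5,71)),(s,(218.5,273.7))]))
print(atz(w,(373.5,71),.108),atz(w,(379,2),.108))
print("pivot near",atz(w,(222,118),.062))
```

```text
[0.6413 0.2144 0.1079]
[0.6429 0.2167 0.108 ] [0.6443 0.2544 0.108 ]
pivot near [0.5349 0.1915 0.062 ]
```

Request:
{"op": "servo_tool", "data": {
  "linear": [
    [50, 12, 4],
    [100, 24, 8],
    [149, 37, 12],
    [149, 37, 50],
    [149, 37, 90],
    [149, 37, 113],
    [149, 37, 113]
  ],
  "rot": [
    [0, 0, 0],
    [0, 0, 0],
    [0, 0, 0.3],
    [0, 0, 0.3],
    [0, 0, 0.3],
    [0, 0, 0.3],
    [0, 0, 0.3]
  ]
}}

```text
clock: 19.25
tool_pos: [0.6424, 0.2499, 0.088]
ee_rot: [0.0, 0.709, 0.706, -0.001]
force: [0.2, -0.4, 0.7]
finger_gap: 0.0603
```

Run:
```python
from station import bot
from h import *
np.set_printoptions(precision=4,suppress=True)
w=bot.snapshot("wrist"); cv2.imwrite("pics/w18.png",w["image"])
s=bot.snapshot("scene"); cv2.imwrite("pics/s18.png",cv2.resize(s["image"][200:375,130:330],None,fx=3.4,fy=3.4))
st=bot.get_state(); print(st["tool_pos"],st["force"],st["joint_pos"],st["clock"],st["finger_gap"])
```

```text
[0.6438 0.2508 0.0908] [0.0169 0.017  0.3497] [ 0.3046  0.7522  1.3552 -0.0014  1.0303  0.3092] 19.35 0.06005122275499941
```

View pics/w18.png

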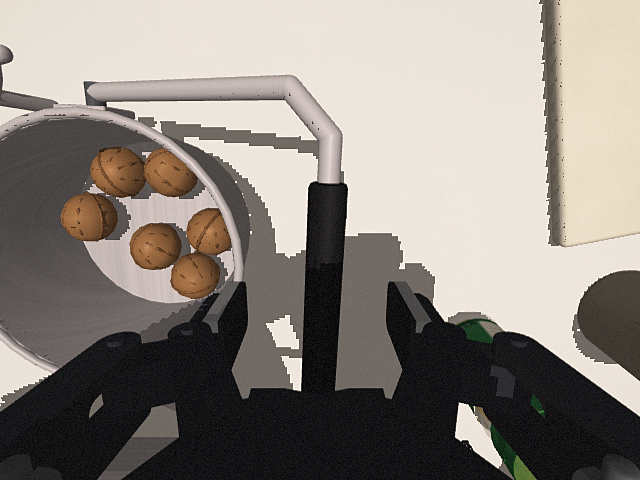

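View pics/s18.png

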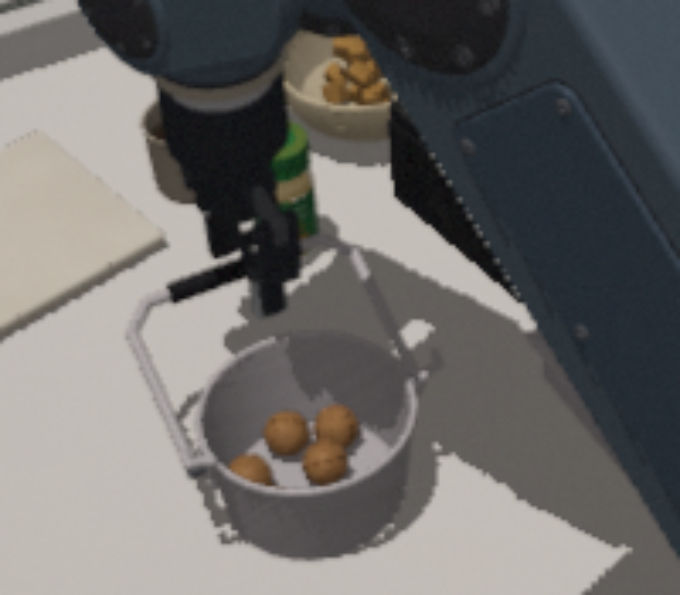

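Request:
{"op": "servo_tool", "data": {
  "linear": [
    [0, 1, 0],
    [0, 1, 0],
    [0, 1, 0],
    [0, 1, 0]
  ],
  "rot": [
    [0, 0, 0],
    [0, 0, 0],
    [0, 0, 0],
    [0, 0, 0]
  ],
  "jaw": 0
}}

```text
clock: 19.85
tool_pos: [0.645, 0.2511, 0.0911]
ee_rot: [0.001, 0.709, 0.706, 0.002]
force: [0.6, 2.0, 0.1]
finger_gap: 0.0114
```

Run:
```python
from station import bot
from h import *
np.set_printoptions(precision=4,suppress=True)
st=bot.get_state(); print(st["tool_pos"],st["force"],st["moment"],st["clock"],st["finger_gap"])
Rm=Rq(st["ee_rot"]); B0=st["tool_pos"]-Rm.apply([0,0,.0187]); print("bar",B0)
H=np.array([.5385,B0[1],.062])
v=B0-H; print("r",np.hypot(v[0],v[2]),"q",np.arctan2(v[0],v[2])+.35)
H=np.array([B0[0]-np.sqrt(.115**2-(B0[2]-.062)**2),B0[1],.062]); v=B0-H; q0=np.arctan2(v[0],v[2])+.35; print("H",H,"q0",q0)
r=.115
for d in range(6,73,6):
    a=q0-.35-np.radians(d)
    B=H+r*np.array([np.sin(a),0,np.cos(a)])
    Rt=R.from_rotvec([0,-np.radians(d),0])*Rm
    print(d,"q",round(a+.35,2),end=" "); plan(st,B+Rt.apply([0,0,.0187]),Rt)
```

```text
[0.645  0.2511 0.0911] [0.5616 1.9834 0.0962] [ 0.2652 -0.0886 -0.3492] 19.85 0.011409987319064957
bar [0.6449 0.2511 0.1098]
r 0.11665788526556019 q 1.4985406041194933
H [0.5403 0.2511 0.062 ] q0 1.492054097339945
6 q 1.39 lin [ -0.   -3.6 -10.8] rot [-6.  0. -0.] rows>= 0.6
12 q 1.28 lin [ -0.   -8.2 -21.2] rot [-12.    0.1  -0. ] rows>= 1.1
18 q 1.18 lin [ -0. -14. -31.] rot [-18.    0.1  -0. ] rows>= 1.7
24 q 1.07 lin [ -0.1 -20.7 -40.2] rot [-24.    0.1  -0. ] rows>= 2.2
30 q 0.97 lin [ -0.1 -28.4 -48.6] rot [-30.    0.1  -0. ] rows>= 2.8
36 q 0.86 lin [ -0.1 -36.8 -56.1] rot [-36.    0.2  -0. ] rows>= 3.4
42 q 0.76 lin [ -0.2 -46.1 -62.8] rot [-42.    0.2  -0. ] rows>= 3.9
48 q 0.65 lin [ -0.2 -55.9 -68.4] rot [-48.    0.2  -0. ] rows>= 4.5
54 q 0.55 lin [ -0.2 -66.4 -73. ] rot [-54.    0.2  -0. ] rows>= 5.0
60 q 0.44 lin [ -0.3 -77.2 -76.5] rot [-60.    0.3  -0. ] rows>= 5.6
66 q 0.34 lin [ -0.3 -88.3 -78.8] rot [-66.    0.3  -0. ] rows>= 6.2
72 q 0.24 lin [ -0.4 -99.6 -79.9] rot [-72.    0.3  -0. ] rows>= 6.7
```

Run:
```python
from station import bot
from h import *
np.set_printoptions(precision=4,suppress=True)
w=bot.snapshot("wrist"); cv2.imwrite("pics/w19.png",w["image"])
s=bot.snapshot("scene"); cv2.imwrite("pics/s19.png",cv2.resize(s["image"][200:375,130:330],None,fx=3.4,fy=3.4))
st=bot.get_state(); print(st["tool_pos"],st["force"],st["clock"],st["finger_gap"])
```

```text
[0.645  0.2511 0.091 ] [0.7185 1.8581 0.3434] 19.95 0.011836351207213162
```

View pics/w19.png

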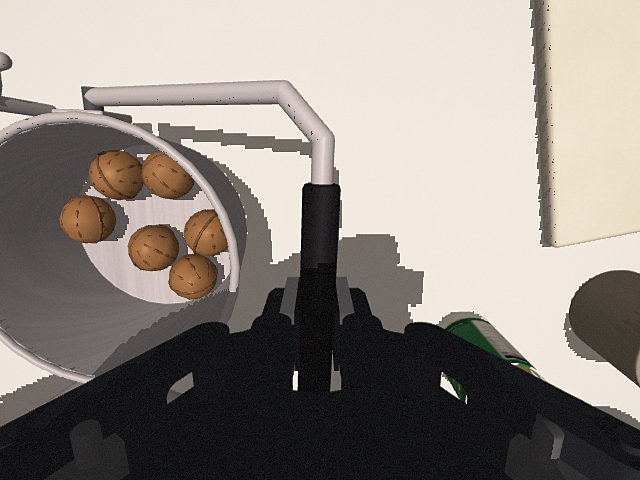

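View pics/s19.png

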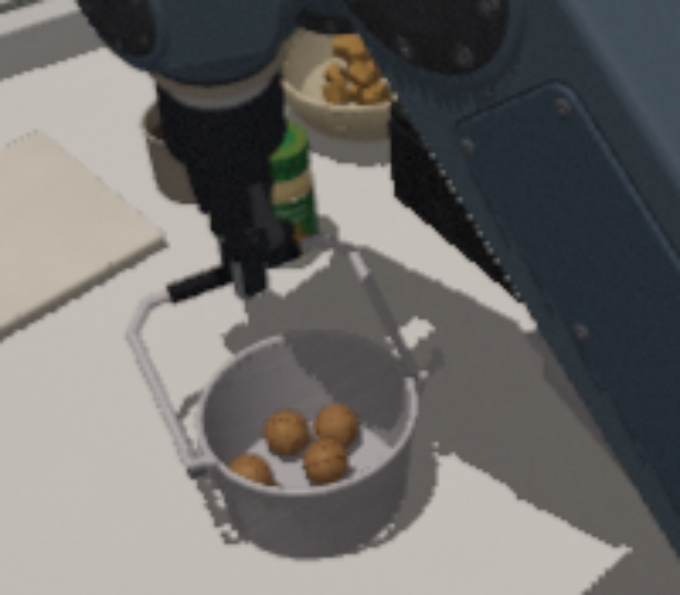

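Request:
{"op": "servo_tool", "data": {
  "linear": [
    [0, -1.5, -5.4],
    [0, -3.6, -10.8],
    [0, -8.2, -21.2],
    [0, -14, -31],
    [0, -20.7, -40.2],
    [0, -28.4, -48.6]
  ],
  "rot": [
    [-3, 0, 0],
    [-6, 0, 0],
    [-12, 0, 0],
    [-18, 0, 0],
    [-24, 0, 0],
    [-30, 0, 0]
  ]
}}

```text
clock: 20.7
tool_pos: [0.6162, 0.2518, 0.1403]
ee_rot: [0.185, 0.683, 0.681, 0.186]
force: [2.4, 2.2, 0.3]
finger_gap: 0.0118
```

```bash
cat > arc.py <<'E'
from station import bot
from h import *
np.set_printoptions(precision=4,suppress=True)
w=bot.snapshot("wrist"); cv2.imwrite("pics/w20.png",w["image"])
s=bot.snapshot("scene"); cv2.imwrite("pics/s20.png",cv2.resize(s["image"][200:375,130:330],None,fx=3.4,fy=3.4))
st=bot.get_state(); print(st["tool_pos"],st["force"],st["clock"],st["finger_gap"],st["joint_pos"])
Rm=Rq(st["ee_rot"]); B0=st["tool_pos"]-Rm.apply([0,0,.0187])
v=B0-[.5403,.2511,.062]; print("r",np.hypot(v[0],v[2]),"q",np.arctan2(v[0],v[2])+.35, "z_tool",Rm.apply([0,0,1]))
E
python3 arc.py
```

```text
[0.6157 0.2521 0.1405] [1.0948 4.1974 1.5346] 20.8 0.0118159002321212 [ 0.3966  0.5053  1.7754 -0.5104  0.4116  0.8228]
r 0.11531088109193828 q 0.9580908228025062 z_tool [ 0.5068  0.0003 -0.8621]
```

View pics/s20.png

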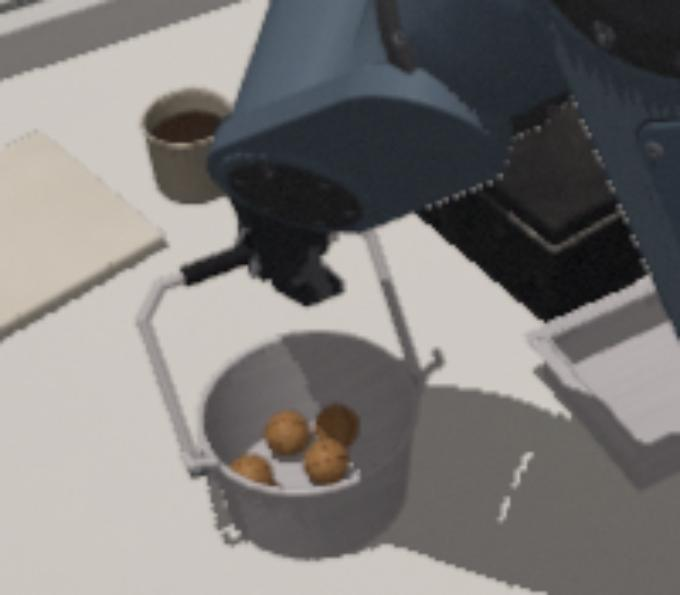

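Request:
{"op": "servo_tool", "data": {
  "linear": [
    [0, 0, 0],
    [0, 0, 0],
    [0, 0, 0]
  ],
  "rot": [
    [0, 0, 0],
    [0, 0, 0],
    [0, 0, 0]
  ],
  "jaw": 45
}}

```text
clock: 21.18
tool_pos: [0.6159, 0.2518, 0.1401]
ee_rot: [0.185, 0.683, 0.682, 0.185]
force: [1.1, -0.1, 1.0]
finger_gap: 0.045
```

Run:
```python
from station import bot
from h import *
st=bot.get_state(); print(st["tool_pos"],st["force"],st["finger_gap"])
Rm=Rq(st["ee_rot"]); B0=st["tool_pos"]-Rm.apply([0,0,.0187]); print(B0)
plan(st,B0+[0,0,-.0187],tool_R(90,0))
```

```text
[0.61590199 0.2517667  0.14010257] [ 1.05700568 -0.12824853  1.01220224] 0.04503092929472344
[0.6064438  0.25177403 0.15623429]
lin [-0.  -9.5 -2.6] rot [30.4 -0.  -0.1] rows>= 2.8
```

Request:
{"op": "servo_tool", "data": {
  "linear": [
    [0, -3, -0.7],
    [0, -6, -1.6],
    [0, -9.5, -2.6],
    [0, -9.5, -2.6]
  ],
  "rot": [
    [10, 0, 0],
    [20, 0, 0],
    [30.4, 0, 0],
    [30.4, 0, 0]
  ]
}}

```text
clock: 21.68
tool_pos: [0.6079, 0.2513, 0.1369]
ee_rot: [-0.001, 0.708, 0.706, 0.0]
force: [0.5, -0.6, -0.5]
finger_gap: 0.045
```

Request:
{"op": "servo_tool", "data": {
  "linear": [
    [0, 0, 0],
    [0, 0, 0],
    [0, 0, 0]
  ],
  "rot": [
    [0, 0, 0],
    [0, 0, 0],
    [0, 0, 0]
  ],
  "jaw": 26
}}

```text
clock: 22.05
tool_pos: [0.6075, 0.2515, 0.1371]
ee_rot: [-0.0, 0.708, 0.706, 0.001]
force: [-0.6, 1.1, -0.2]
finger_gap: 0.0261
```

```bash
python3 arc.py
python3 - <<'E'
from station import bot
from h import *
st=bot.get_state(); Rm=Rq(st["ee_rot"])
H=np.array([.5403,.2518,.062])
for q in (.85,.75,.65,.55,.45,.35,.25,.15,.08,.02):
    a=q-.35; B=H+.115*np.array([np.sin(a),0,np.cos(a)]); print(q,end=" "); plan(st,B+[-.006,0,-.0187],Rm)
E
```

```text
[0.6077 0.2514 0.1372] [ 0.2664 -0.119   0.3317] 22.15 0.025961588997168883 [0.321  0.6423 1.4319 0.0014 1.0666 0.3237]
r 0.11554254646110465 q 0.9726641216498173 z_tool [ 0.0004  0.0014 -1.    ]
0.85 lin [  0.3 -18.3  -7.1] rot [0. 0. 0.] rows>= 0.3
0.75 lin [  0.3 -28.6 -12.1] rot [0. 0. 0.] rows>= 0.5
0.65 lin [  0.3 -39.4 -16. ] rot [0. 0. 0.] rows>= 0.7
0.55 lin [  0.2 -50.5 -18.9] rot [0. 0. 0.] rows>= 0.9
0.45 lin [  0.2 -61.9 -20.6] rot [0. 0. 0.] rows>= 1.0
0.35 lin [  0.2 -73.4 -21.2] rot [0. 0. 0.] rows>= 1.2
0.25 lin [  0.1 -84.9 -20.6] rot [0. 0. 0.] rows>= 1.4
0.15 lin [  0.1 -96.2 -18.9] rot [0. 0. 0.] rows>= 1.6
0.08 lin [ 1.000e-01 -1.041e+02 -1.700e+01] rot [0. 0. 0.] rows>= 1.7
0.02 lin [   0.  -110.7  -15. ] rot [0. 0. 0.] rows>= 1.8
```

View pics/w20.png

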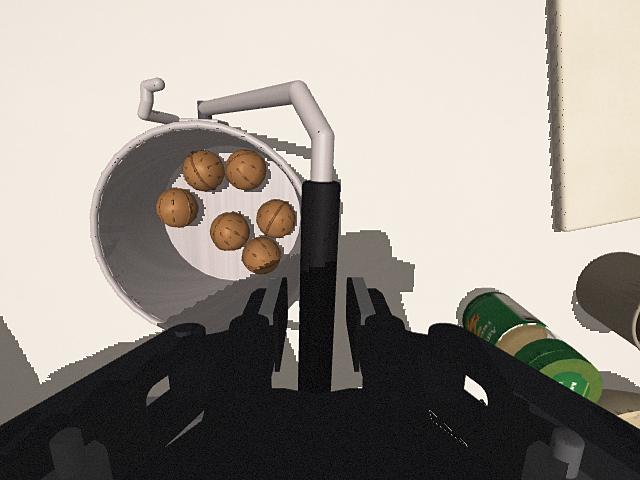

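Bar is caged between the fingers at (320,270) and all six nuts are in the pail. I push it along the arc.

Request:
{"op": "servo_tool", "data": {
  "linear": [
    [0, -12, -4],
    [0, -18, -7],
    [0, -29, -12],
    [0, -39, -16],
    [0, -50, -19],
    [0, -62, -20.6],
    [0, -73, -21],
    [0, -85, -20.6]
  ],
  "rot": [
    [0, 0, 0],
    [0, 0, 0],
    [0, 0, 0],
    [0, 0, 0],
    [0, 0, 0],
    [0, 0, 0],
    [0, 0, 0],
    [0, 0, 0]
  ]
}}

```text
clock: 23.15
tool_pos: [0.5218, 0.2517, 0.1576]
ee_rot: [-0.0, 0.708, 0.706, 0.001]
force: [0.7, 1.0, 0.3]
finger_gap: 0.0259
```

```bash
python3 arc.py
```

```text
[0.5213 0.2517 0.1575] [-0.1126  0.0489  0.2333] 23.25 0.026097323030001587 [0.3688 0.4865 1.6445 0.0015 1.0112 0.3708]
r 0.11574528984870948 q 0.1850549352664681 z_tool [-0.001  0.001 -1.   ]
```

View pics/w20.png

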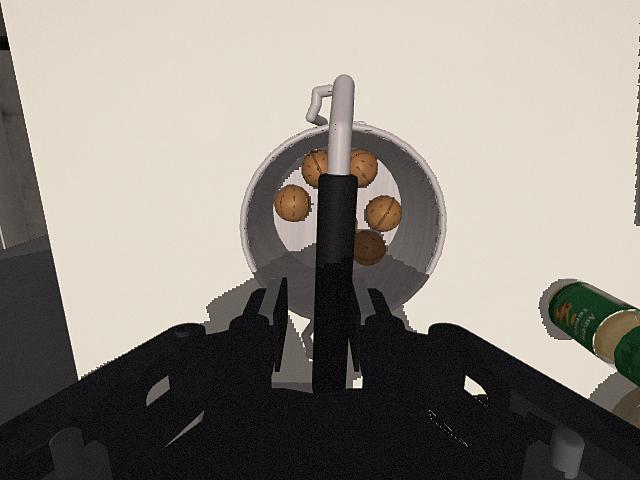

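View pics/s20.png

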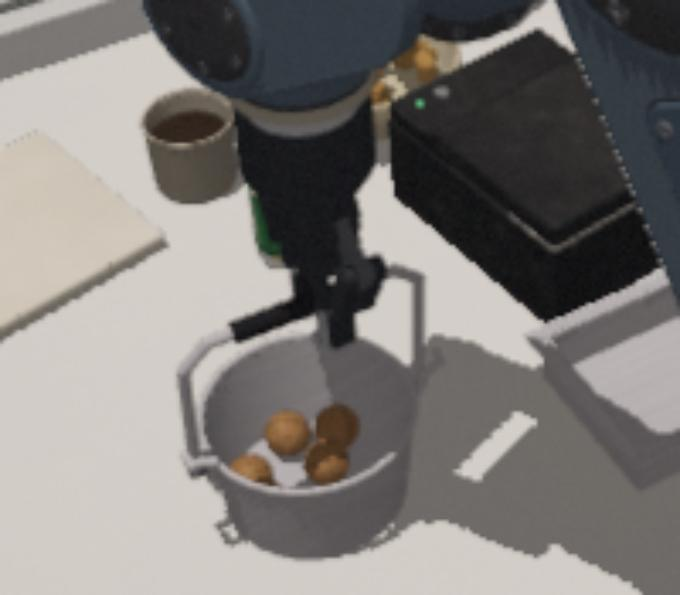

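Request:
{"op": "servo_tool", "data": {
  "linear": [
    [0, -4, 0.8],
    [0, -8, 1.6],
    [0, -12, 2.5],
    [0, -16, 3.5]
  ],
  "rot": [
    [0, 0, 0],
    [0, 0, 0],
    [0, 0, 0],
    [0, 0, 0]
  ]
}}

```text
clock: 23.75
tool_pos: [0.5051, 0.2517, 0.1539]
ee_rot: [-0.001, 0.708, 0.706, 0.0]
force: [0.2, -0.2, 0.5]
finger_gap: 0.0264
```

Request:
{"op": "servo_tool", "data": {
  "linear": [
    [0, -3, 0.9],
    [0, -6, 1.8],
    [0, -9, 3]
  ],
  "rot": [
    [0, 0, 0],
    [0, 0, 0],
    [0, 0, 0]
  ]
}}

```text
clock: 24.12
tool_pos: [0.4959, 0.2517, 0.1509]
ee_rot: [-0.001, 0.708, 0.706, 0.0]
force: [0.3, 0.2, 0.0]
finger_gap: 0.0258
```

```bash
python3 arc.py
```

```text
[0.4957 0.2517 0.1507] [-0.0533 -0.6304 -0.0847] 24.225 0.026173865777876365 [0.3855 0.4578 1.7112 0.0016 0.9736 0.3874]
r 0.11632048333591076 q -0.043513093882390996 z_tool [-0.0015  0.0008 -1.    ]
```

View pics/w20.png

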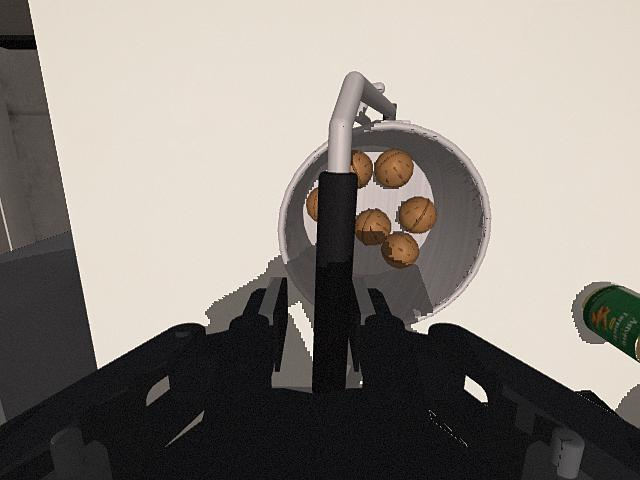

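View pics/s20.png

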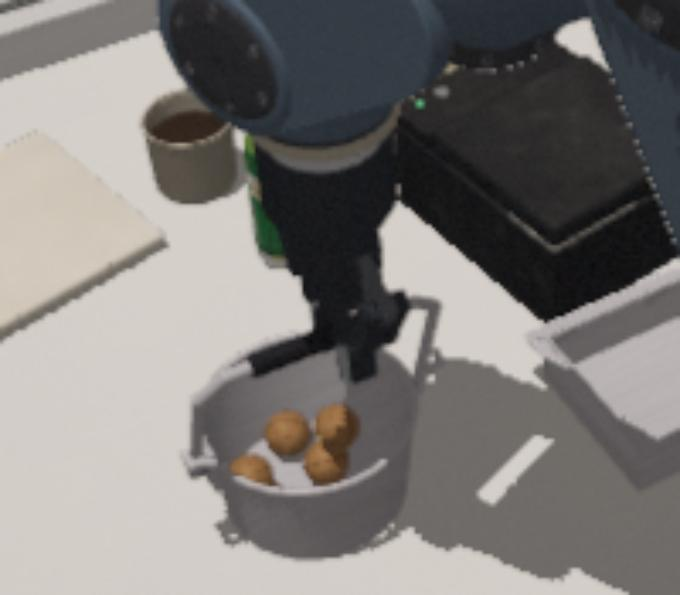

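Request:
{"op": "servo_tool", "data": {
  "linear": [
    [0, -1.5, 0.6],
    [0, -3, 1.2],
    [0, -3, 1.2]
  ],
  "rot": [
    [0, 0, 0],
    [0, 0, 0],
    [0, 0, 0]
  ]
}}

```text
clock: 24.6
tool_pos: [0.493, 0.2517, 0.1497]
ee_rot: [-0.001, 0.708, 0.706, 0.0]
force: [2.5, -0.4, 0.9]
finger_gap: 0.0263
```

Request:
{"op": "servo_tool", "data": {
  "linear": [
    [0, -1.5, 0.6],
    [0, -3, 1.2],
    [0, -3, 1.2]
  ],
  "rot": [
    [0, 0, 0],
    [0, 0, 0],
    [0, 0, 0]
  ]
}}

```text
clock: 24.98
tool_pos: [0.49, 0.2518, 0.1486]
ee_rot: [-0.0, 0.708, 0.706, 0.0]
force: [3.2, 0.5, 2.1]
finger_gap: 0.0263
```

```bash
python3 arc.py
```

```text
[0.4901 0.2518 0.1486] [ 3.458  -0.2748  2.4535] 25.075 0.026008610133984297 [0.3896 0.4522 1.7268 0.0013 0.9625 0.3915]
r 0.11663342100961312 q -0.09505210189652014 z_tool [-0.0003  0.0011 -1.    ]
```

View pics/w20.png

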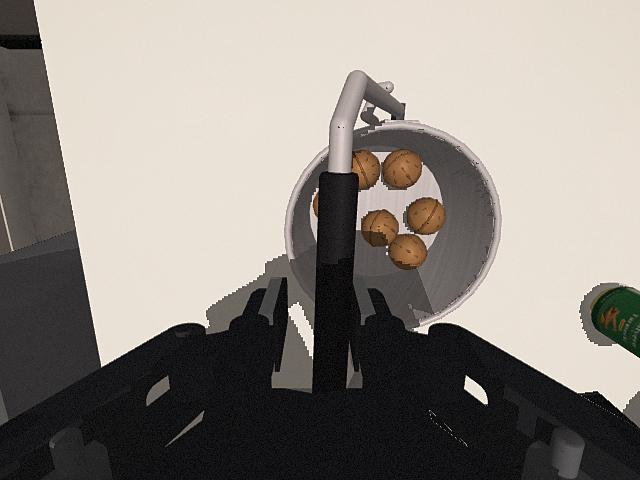

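View pics/s20.png

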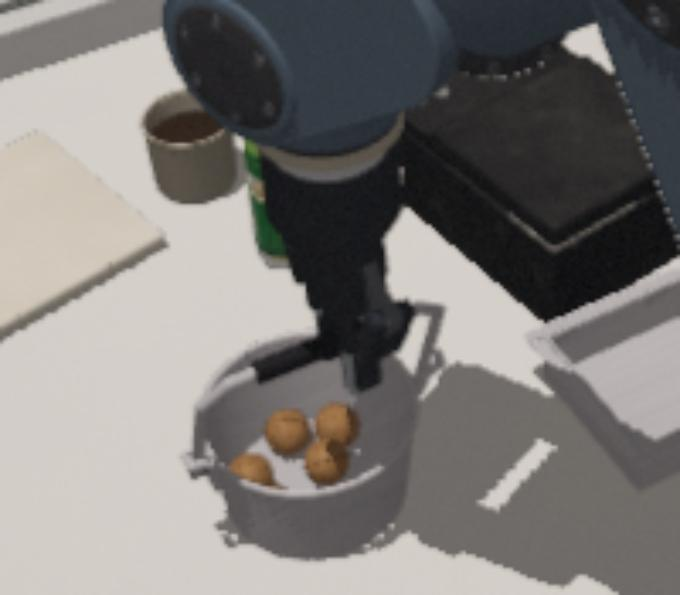

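Request:
{"op": "servo_tool", "data": {
  "linear": [
    [0, 5, 0],
    [0, 5, -25],
    [0, 5, -60],
    [0, 5, -100],
    [0, 5, -100]
  ],
  "rot": [
    [0, 0, 0],
    [0, 0, 0],
    [0, 0, 0],
    [0, 0, 0],
    [0, 0, 0]
  ],
  "jaw": 30
}}

```text
clock: 25.7
tool_pos: [0.4959, 0.2521, 0.2511]
ee_rot: [0.0, 0.708, 0.706, 0.002]
force: [0.4, -0.4, 0.4]
finger_gap: 0.03
```

```bash
python3 arc.py
python3 - <<'E'
from station import bot
from h import *
np.set_printoptions(precision=4,suppress=True)
t=bot.snapshot("top"); s=bot.snapshot("scene"); w=bot.snapshot("wrist")
for c in (t,s,w):
  for n in ("handle_bar","pail_inside","pail","handle_hinge"):
    r=bot.pinpoint(n,c); 
    if r: print(n,round(r[0]["score"],2),r[0]["location"])
cv2.imwrite("pics/t21.png",cv2.resize(t["image"][240:345,130:290],None,fx=4.5,fy=4.5,interpolation=cv2.INTER_CUBIC))
E
```

```text
[0.4947 0.2515 0.2479] [ 0.9159 -0.3273 -0.0898] 25.8 0.030008405552109266 [0.3859 0.3436 1.6187 0.0014 1.1805 0.3881]
r 0.20965404330710755 q 0.13088819299176344 z_tool [-0.0016  0.0007 -1.    ]
handle_bar 0.56 [203.0, 308.1]
pail_inside 0.82 [201.3, 306.2]
pail 0.82 [204.8, 308.3]
pail_inside 0.85 [223.2, 334.4]
pail 0.68 [225.2, 341.9]
handle_hinge 0.9 [223.7, 323.1]
handle_bar 0.83 [324.0, 234.1]
pail_inside 0.71 [360.9, 199.0]
pail 0.89 [357.6, 198.2]
handle_hinge 0.74 [366.4, 202.6]
```

View pics/w20.png

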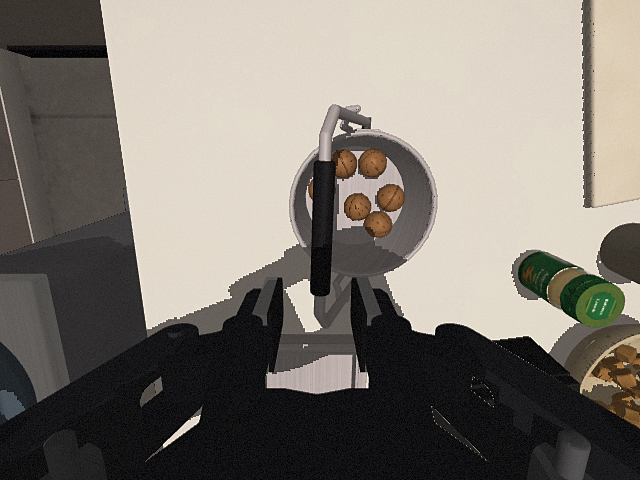

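View pics/s20.png

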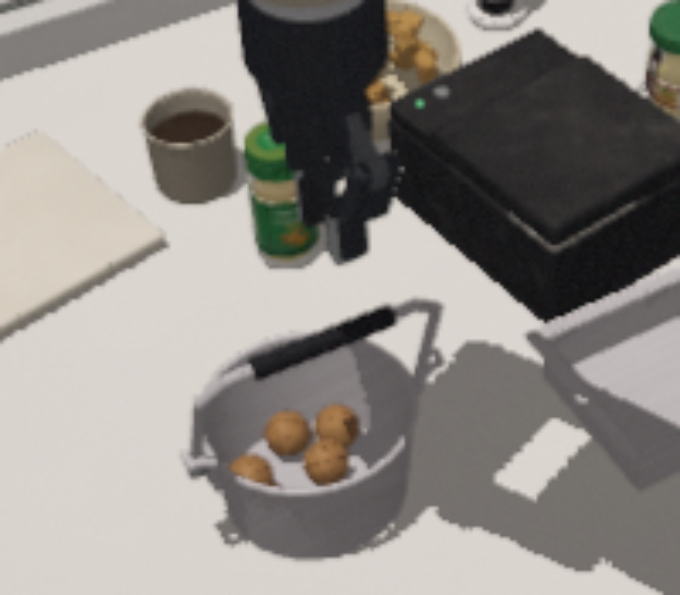

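View pics/t21.png

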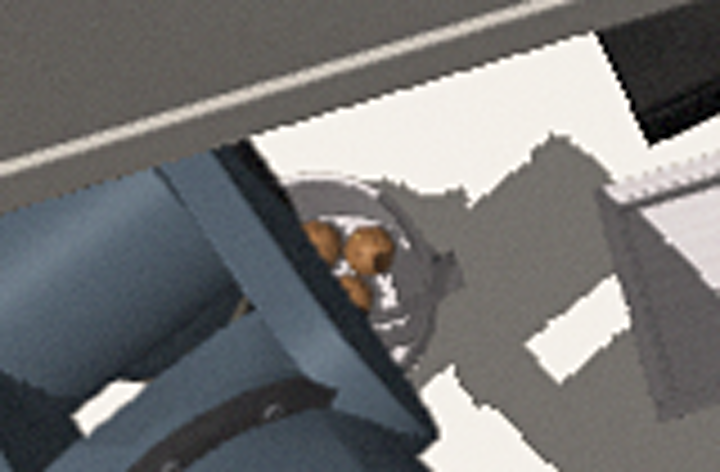

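Run:
```python
from station import bot
from h import *
np.set_printoptions(precision=4,suppress=True)
s=bot.snapshot("scene"); w=bot.snapshot("wrist")
print(tri([(w,(324,227)),(s,(224.7,300.6))]))
for z in (.165,.168,.17,.172): print(z,atz(w,(324,227),z),atz(s,(224.7,300.6),z))
i=w["image"]; cv2.imwrite("pics/w22.png",cv2.resize(i[90:300,270:450],None,fx=2.8,fy=2.8,interpolation=cv2.INTER_CUBIC))
# rim
c=atz(w,(364,203),.075); print("rim c",c)
for q in (0,.05,.1,.15):
  for H in (.537,.540):
    B=np.array([H+.115*np.sin(q-.35),.257,.062+.115*np.cos(q-.35)]); print(q,H,B,proj(w,B),proj(s,B))
```

```text
[0.5009 0.2639 0.1695]
0.165 [0.5012 0.2638 0.165 ] [0.5051 0.2611 0.165 ]
0.168 [0.5011 0.2645 0.168 ] [0.5024 0.2623 0.168 ]
0.17 [0.5011 0.265  0.17  ] [0.5005 0.263  0.17  ]
0.172 [0.501  0.2654 0.172 ] [0.4987 0.2638 0.172 ]
rim c [0.5396 0.2653 0.075 ]
0 0.537 [0.4976 0.257  0.17  ] [[318.6134 238.8538]] [[228.1338 300.3176]]
0 0.54 [0.5006 0.257  0.17  ] [[323.1774 238.8455]] [[227.431  299.3995]]
0.05 0.537 [0.503  0.257  0.1719] [[326.9819 239.5699]] [[226.7911 297.9979]]
0.05 0.54 [0.506  0.257  0.1719] [[331.5817 239.5615]] [[226.0917 297.0852]]
0.1 0.537 [0.5085 0.257  0.1734] [[335.5916 240.1852]] [[225.444  295.7592]]
0.1 0.54 [0.5115 0.257  0.1734] [[340.2225 240.1768]] [[224.7482 294.852 ]]
0.15 0.537 [0.5142 0.257  0.1747] [[344.3951 240.694 ]] [[224.0967 293.6081]]
0.15 0.54 [0.5172 0.257  0.1747] [[349.0519 240.6855]] [[223.4046 292.7062]]
```

View pics/w22.png

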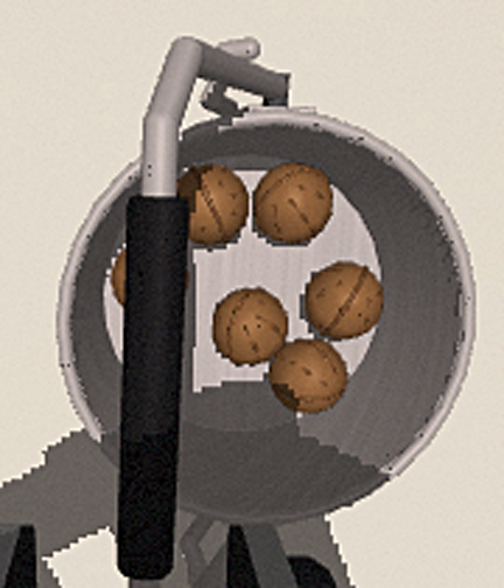

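Request:
{"op": "servo_tool", "data": {
  "linear": [
    [0, 6, 0],
    [0, 6, 20],
    [0, 6, 40],
    [0, 6, 55],
    [0, 6, 64]
  ],
  "rot": [
    [0, 0, 0],
    [0, 0, 0],
    [0, 0, 0],
    [0, 0, 0],
    [0, 0, 0]
  ],
  "jaw": 0
}}

```text
clock: 27.28
tool_pos: [0.5012, 0.2517, 0.1839]
ee_rot: [-0.001, 0.708, 0.706, 0.0]
force: [-0.1, 1.1, 0.6]
finger_gap: 0.0003
```

Request:
{"op": "servo_tool", "data": {
  "linear": [
    [0, 0, 2],
    [0, 0, 4],
    [0, 0, 5],
    [0, 0, 6]
  ],
  "rot": [
    [0, 0, 0],
    [0, 0, 0],
    [0, 0, 0],
    [0, 0, 0]
  ]
}}

```text
clock: 27.78
tool_pos: [0.5013, 0.2517, 0.1781]
ee_rot: [-0.0, 0.708, 0.706, 0.0]
force: [-1.1, 0.9, -0.2]
finger_gap: 0.0002
```

Request:
{"op": "servo_tool", "data": {
  "linear": [
    [0, 0, 1],
    [0, 0, 2]
  ],
  "rot": [
    [0, 0, 0],
    [0, 0, 0]
  ]
}}

```text
clock: 28.02
tool_pos: [0.5014, 0.2518, 0.1768]
ee_rot: [-0.0, 0.708, 0.706, 0.001]
force: [-4.1, -2.0, 12.1]
finger_gap: -0.0001
```

Request:
{"op": "servo_tool", "data": {
  "linear": [
    [0, 0, -10],
    [0, 0, -50],
    [0, 0, -100],
    [-40, 0, -130],
    [-100, 0, -140],
    [-160, 0, -140],
    [-220, 0, -140],
    [-250, 0, -140],
    [-250, 0, -140]
  ],
  "rot": [
    [0, 0, 0],
    [0, 0, 0],
    [0, 0, 0],
    [0, 0, 0],
    [0, 0, 0],
    [0, 0, 0],
    [0, 0, 0],
    [0, 0, 0],
    [0, 0, 0]
  ]
}}

```text
clock: 29.15
tool_pos: [0.5007, 0.0, 0.317]
ee_rot: [-0.0, 0.709, 0.705, 0.001]
force: [0.3, -0.4, 0.3]
finger_gap: 0.0002
```

Run:
```python
from station import bot
from h import *
np.set_printoptions(precision=4,suppress=True)
st=bot.get_state(); print(st["tool_pos"],st["force"],st["clock"])
t=bot.snapshot("top"); s=bot.snapshot("scene"); w=bot.snapshot("wrist")
cv2.imwrite("pics/s30.png",s["image"])
b=cv2.resize(t["image"][180:345,130:480],None,fx=2.2,fy=2.2,interpolation=cv2.INTER_CUBIC); cv2.imwrite("pics/t30.png",b); cv2.imwrite("pics/w30.png",w["image"])
cv2.imwrite("pics/s31.png",cv2.resize(s["image"][260:375,150:300],None,fx=5,fy=5,interpolation=cv2.INTER_CUBIC))
for c,n0 in ((t,"t"),(s,"s")):
  for n in ("handle_bar","pail_inside","pail","handle_hinge","scoop"):
    r=bot.pinpoint(n,c); 
    if r: print(n0,n,round(r[0]["score"],2),r[0]["location"],atz(c,r[0]["location"],{"handle_bar":.17,"pail_inside":.03,"handle_hinge":.062}.get(n,0)))
```

```text
[0.5007 0.     0.317 ] [ 0.3244 -0.4269  0.2768] 29.15
t handle_bar 0.83 [191.8, 318.3] [0.4946 0.2638 0.17  ]
t pail_inside 0.77 [202.1, 302.6] [0.5497 0.2575 0.03  ]
t pail 0.83 [206.6, 309.9] [0.5329 0.2563 0.    ]
t handle_hinge 0.9 [200.2, 306.5] [0.5353 0.2588 0.062 ]
t scoop 0.56 [406.3, 260.2] [ 0.4974 -0.3015  0.    ]
s handle_bar 0.94 [225.4, 296.2] [0.5107 0.2563 0.17  ]
s pail_inside 0.88 [222.9, 335.9] [0.5359 0.261  0.03  ]
s pail 0.76 [224.9, 343.3] [0.5391 0.2571 0.    ]
s handle_hinge 0.74 [222.9, 324.3] [0.5386 0.2569 0.062 ]
```

View pics/s31.png

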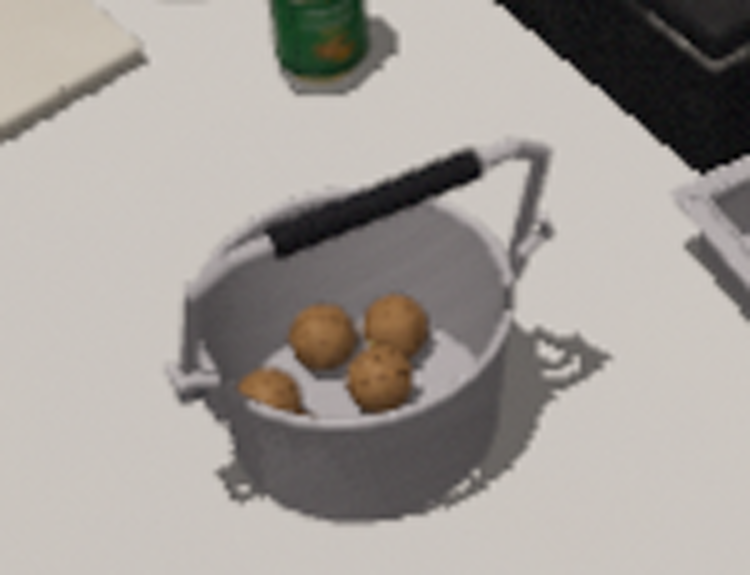

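View pics/t30.png

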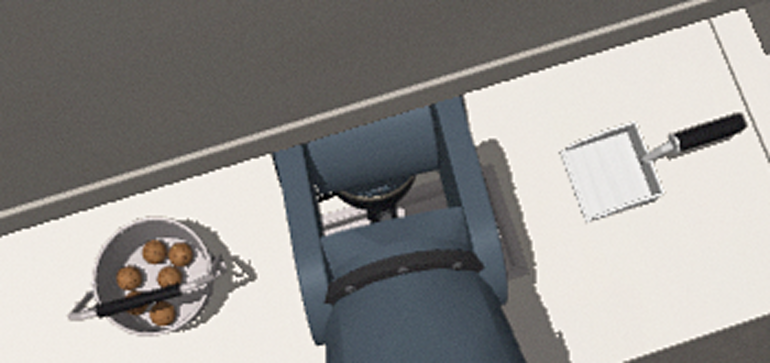

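View pics/s30.png

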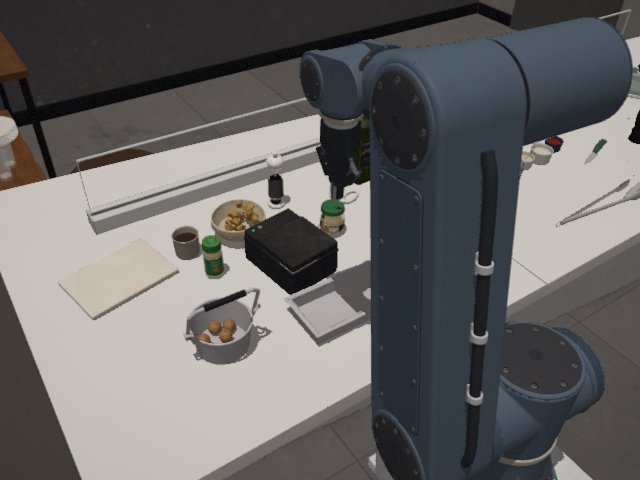

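Run:
```python
from station import bot
from h import *
np.set_printoptions(precision=4,suppress=True)
s=bot.snapshot("scene"); t=bot.snapshot("top")
print(tri([(t,(193.2,315.9)),(s,(225.2,300.4))]))
for q in (0,.05,.1): 
  B=np.array([.5385+.115*np.sin(q-.35),.26,.062+.115*np.cos(q-.35)]); print(q,proj(t,B),proj(s,B))
```

```text
[0.5    0.2607 0.1692]
0 [[192.9261 315.9372]] [[226.4207 300.4425]]
0.05 [[192.1646 313.5874]] [[225.0807 298.1219]]
0.1 [[191.4229 311.214 ]] [[223.7368 295.8823]]
```

Both cameras put the bar at q ≈ 0, so I'm handing the job in.

Run:
```python
from station import bot
print(bot.get_state()["clock"]); print(bot.sign_off())
```

```text
29.9
the job is handed in; nothing more can be done
None
```

I scooped all six walnuts out of the pan in one pass and tipped them into the pail. I then stood the scoop flat on the free counter at about (0.50, -0.30) m and swung the handle over into its catch. The job was handed in at 29.9 s of the 72 s allowed; no verdict was reported.

**Last checks:**
- **Walnuts:** the final top view shows all six in the pail.
- **Handle:** triangulating the bar from two cameras gave (0.500, 0.261, 0.169) m, which matches a handle angle of about 0. It also held firm under a 12 N downward press at the height expected when home.
- **Pail:** it stands upright at about (0.538, 0.258) m, with no visible change from its start.
- **Bystanders:** the spice jar and preserve jar look unmoved in the last scene view. The timer was hidden behind the arm there. I last saw it right after setting the scoop down, and nothing went near it afterwards.
- **Scoop:** it looks flat and free-standing in the wrist view after release and in the final top view. Its tilt was judged by eye, not measured.

**Disagreements:**
- The network's own bar points differed by up to 16 mm between the cameras, so I relied on triangulating the bar's edges in the pictures instead.
- The jaw read 11–12 mm while holding the 14 mm bar, but the pictures showed the grip was sound.

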